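# Draw a stock bar out of the slotted bench chest

## Task

Get the brass bar out of the stock channel under the drawers of the small bench chest: reach it in the open well, tip its end up and out through the slot in the steel end plate, take it from outside and draw it clear. Then set it down, without dropping it, level and centred on the steel block, ready for forging, and let go. Leave the jar and the dropper bottle standing on the chest, and do not push the pliers or the little cup about.

Things in the scene. Friction and masses are not known exactly. Their poses are not given: they have to be found in the camera images.
- slot (a point): Centre of the slot, in the outer face of the steel end plate of a wooden bench chest fixed to the board; 35 mm above the board. Axes for the chest: x runs along it from the slot inward (out is -x), z up. The slot is a closed window 24 wide (y), 18 high, sill 26 and upper edge 44 above the board. Plate: x 0 to 5 mm, 96 wide, 49 high. The chest is 180 long.
- well (a point): Middle of the floor of the chest's open well (53 mm inward from the slot, 4 above the board; same axes). The well runs from 5 to 101 mm behind the plate's outer face, 84 wide between side walls 6 thick, 44 high. Its floor goes on below the drawer case as a blind channel to 173 mm, only 22 high: lower than the slot, so the bar can leave only nose up.
- case_edge (a point): Middle of the front edge of the chest's top board, 122 mm above the board, 79 mm inward from the slot. This top board (12 thick, 104 wide, burs standing some 27 mm high near its edge) juts 22 mm over the well from the drawer case behind, so a gripper must lean out over the end plate to reach the rear of the well.
- bar_center (a point): Centre (half-way up) of the brass flat bar, 160 long (its x), 14 wide (y), 7 thick (z), about 0.13 kg, loose. It starts flat on the channel's floor, its front half in the well, its rear under the drawer case, roughly along the chest; its ends have a few mm of room. Its x axis points from nose to tail.
- bar_nose (a point): Middle of the bar's end nearest the slot, 80 mm from its centre.
- bar_tail (a point): Middle of the bar's other end, under the drawer case, 80 mm from its centre.
- block_top (a point): Centre of the upper face of the steel bench block, 68 x 68 x 18 mm, flat on the board, loose, 0.6 kg. z up, x and y along its sides.
- jar: Glass oil jar, 37 across, 48 high, loose on the chest's top board; origin under its centre.
- dropper: White dropper bottle, 25 across, 54 high, loose on the chest's top board; origin under its centre.
- pliers: Pliers with green grips, 140 x 47 x 11, lying loose on the board; origin under the middle.
- cup: Small blue plastic cap used as a dish, 37 across, 22 high, loose on the board; origin under its centre.

How it is judged:
By the outcome, as a careful person would: the job done as asked, in the order asked, and still so for the second after the job is handed in, with the robot touching nothing.
It also fails if it takes over 48 s, if anything falls off the work surface, if the arm or the gripper's body presses on something with over 40 N, if the wrist force passes 120 N, or if a joint passes its speed limit or range.

## Robot

A 6-joint arm with a two-finger parallel gripper is mounted at the origin on a cart in front of the work surface, level with it; the furniture and walls round the work are solid. World frame = base frame: x ahead of the robot, y to its left, z up, the work surface at z = 0. Lengths are in m, angles in rad, forces in N, time in s.
With the tool pointing down it reaches from about 0.25 to 0.725 m from the base axis. Payload 4 kg.
Tool frame: the origin (TCP) lies on the centre line of the jaws, within the pads' length; the fingertips stand 11 mm ahead of it and the grasp point (between the pads) lies 8 mm behind it (bot.nose_length is the distance from the TCP to the fingertips, in m); z points along the fingers, y is the direction in which the jaws open and shut (so a half turn about z gives the same grasp; the last joint's range is limited). The gripper opens to 85 mm and grips with 20 to 120 N. Pads are 22 mm wide; open, the fingers measure 114 mm over their backs; the gripper's body (76 mm by 85 mm) begins 54 mm behind the grasp point. The pads swing forward as they close: fully open they stand 13 mm farther back than shut.
Start: joints at [-1.193, 0.241, 0.005, 1.335, 0, 1.571], TCP at [0.184, -0.465, 0.242] pointing down, gripper open.
Joint ranges: [-2.72, 2.72], [-1.05, 1.87], [-1.09, 1.28], [-1.99, 2.15], [-1.42, 1.44], [-3.14, 3.14]. Speed limits (rad/s): [2.79, 2.79, 3.14, 3.14, 3.14, 3.14].

## Interface

Orientations are given as a unit quaternion [x, y, z, w].
In Python, from workcell import bot gives the robot as it stands.
- The arm moves only by the tool play_rows, never from a script. Its argument "plan" is one flat list of numbers, 6 for each row, row after row: the shift along the tool's x, y, z in mm, then the turn, a rotation vector about the tool's x, y, z in rad. A call has 1 to 20 rows; each row shifts and turns the commanded pose from where the row before left it, along the tool's axes as they then stand; what a row does not reach is not made up. A row lasts 1/8 s, in which the tool goes at most 62.5 mm and 10.7 degrees, less where a joint would pass 70% of its speed; a pose out of reach is approached as far as the arm can. A call with a gripper value outside its range is refused whole. "hand" is the opening in per cent of the stroke, from 0 (shut) to 100 (fully open), set as the call begins (left out, the last holds). The fingers move at their own pace and stop on an object; the grip force is fixed at half the most. Time passes only in rows, so rows that do not move let the fingers close. It gives the time, the measured TCP pose, the force and the opening at its end, in the units of the state.
- bot.get_obs(): the state, without advancing time (a new reading comes with each control period).
- bot.camera(name): name is "side" or "top" or "wrist"; returns a dict with "frame" (384x512x3 uint8, blue, green, red), "range_z" (384x512 float32, m along the optical axis (not along the pixel's ray), 0 where there is no reading), "K" (3x3 intrinsics, pixels), "cam_to_world" (4x4, takes a point from camera to world coordinates). Camera axes: x right, y down, z forward; pixel columns grow to the right and rows downward; lengths in m; the calibration is good to about 2 mm. A picture is of the moment at which its call begins.
- bot.job_done(): hands the job in, once; it reports no verdict.
Trained networks look in the newest picture that a camera, given by its name, has taken for a name from the list of things; names that differ only in an ending like _2 or _b are one class to them, and where a whole thing is asked for, a point or a joint stands for the part that bears it (a point fixed in the world has none). Each returns a list of dicts, best first, with "p" (0 to 1); they miss things now and then, are a little off and sometimes report something else, mostly with a low value. They report only what shows in the picture. A call takes as long as a camera call.
- bot.outline_of(query, camera): "mask" (384x512 bool, what is visible of it) and "point" ([row, column] in pixels, amid what is visible of it).
The state is a dict: "clock": time; "joint_pos": joint angles; "joint_vel": joint speeds; "tau": joint torques, N m; "eef_pos": TCP position; "tool_rot": TCP orientation; "ft_force": force on the tool from outside, world axes, zero at the start; "ft_torque": the same for the moment, N m; "grip_width": finger opening in m.
Only numpy, scipy, OpenCV 4.12 (cv2) and the standard library are available. Lean on these libraries where they do the work, as an engineer would, in place of code of your own. Each camera call takes 0.05 s, during which the arm holds its last target.

## Working session

There is one attempt and no reset: what is moved stays moved. The work goes in short steps, Python scripts to look and compute and a tool call to move; the robot and the scene stay as the last step left them, time stands still between calls to the robot, and variables do not carry over. Pictures are saved under pics/ and viewed, and the job is handed in when it is done.

Besides the shell and the picture viewer there is one more tool, called after ">>>" as name(argument=value, ...) on one line, values as JSON. play_rows: Moves the arm, as the interface text tells. Its arguments: {"type":"object","properties":{"plan":{"type":"array","items":{"type":"number"}},"hand":{"type":"number"}},"required":["plan"]}

```bash
ls; mkdir -p pics; cat > h.py <<'E'
import numpy as np, cv2
from workcell import bot
from scipy.spatial.transform import Rotation as R
def snap(cam,name):
    c=bot.camera(cam); cv2.imwrite('pics/'+name+'.png',c['frame']); return c
def p3(c,r,col,z=None):
    z=c['range_z'][int(round(r)),int(round(col))] if z is None else z
    K=c['K'];p=np.array([(col-K[0,2])/K[0,0]*z,(r-K[1,2])/K[1,1]*z,z,1]);return (c['cam_to_world']@p)[:3]
def cloud(c):
    z=c['range_z'];K=c['K'];v,u=np.mgrid[:z.shape[0],:z.shape[1]]
    P=np.stack([(u-K[0,2])/K[0,0]*z,(v-K[1,2])/K[1,1]*z,z],-1)
    T=c['cam_to_world'];P=P@T[:3,:3].T+T[:3,3];P[z<=0]=np.nan;return P
def proj(c,p):
    T=np.linalg.inv(c['cam_to_world']);q=c['K']@(T@np.append(p,1))[:3];return q[:2]/q[2]
E
python3 - <<'E'
from h import *
np.set_printoptions(precision=4,suppress=True)
o=bot.get_obs();print(o)
for n in ['side','top']:
    c=snap(n,n+'0');P=cloud(c);print(n,c['cam_to_world'])
    for q in ['slot','well','case_edge','bar_center','bar_nose','block_top','jar','dropper','pliers','cup']:
        for d in bot.outline_of(q,n)[:2]:
            r,k=d['point'];m=d['mask'];pts=P[m];print(n,q,round(d['p'],2),d['point'],p3(c,r,k),m.sum(),np.nanmedian(pts,0))
E
```

```text
pics
{'clock': 0.0, 'joint_pos': array([-1.193 ,  0.2414,  0.0037,  1.3352, -0.    ,  1.5708]), 'joint_vel': array([ 0.0004, -0.0016, -0.0005,  0.0008,  0.0009, -0.0015]), 'tau': array([  0.    , -37.2317,  25.2408,   0.017 ,   0.    ,   0.    ]), 'eef_pos': array([ 0.1842, -0.4642,  0.2414]), 'tool_rot': array([ 0.9822,  0.1878, -0.0002, -0.001 ]), 'ft_force': array([-0.6314, -0.087 , -0.5705]), 'ft_torque': array([-0.0569, -0.0161, -0.0345]), 'grip_width': 0.08555408203448496}
side [[ 0.9059 -0.2855  0.3127  0.2525]
 [-0.4234 -0.5938  0.6842 -0.5532]
 [-0.0097 -0.7523 -0.6588  0.6574]
 [ 0.      0.      0.      1.    ]]
side slot 0.93 [172.6, 211.3] [0.4848 0.1835 0.0495] 3070 [0.4778 0.1741 0.0495]
side well 0.56 [169.8, 205.8] [0.4722 0.1879 0.0599] 3088 [0.4766 0.174  0.0496]
side case_edge 0.92 [171.8, 211.0] [0.4841 0.1834 0.0525] 3193 [0.4778 0.1743 0.05  ]
side bar_center 0.5 [190.3, 211.5] [0.4737 0.1609 0.0108] 140 [0.472  0.1613 0.0112]
side bar_nose 0.5 [189.5, 211.1] [0.4729 0.1612 0.0137] 146 [0.4698 0.1588 0.0114]
side block_top 0.65 [262.7, 255.6] [ 0.4727 -0.1037  0
[... 970 characters left out ...]
463 0.0121] 232 [0.4635 0.145  0.0112]
top block_top 0.64 [207.4, 298.4] [ 0.4763 -0.0956  0.0184] 971 [ 0.4776 -0.0997  0.0178]
top jar 0.69 [191.1, 129.2] [0.4866 0.248  0.1426] 386 [0.4802 0.2486 0.1467]
top dropper 0.61 [173.4, 146.7] [0.5198 0.2123 0.1568] 164 [0.5193 0.2128 0.1515]
top dropper 0.56 [190.1, 130.2] [0.4888 0.2467 0.1408] 395 [0.4807 0.2485 0.1471]
top pliers 0.58 [153.7, 312.3] [ 0.602  -0.1279  0.0116] 281 [ 0.5904 -0.1137  0.0089]
top pliers 0.55 [214.8, 192.0] [0.456  0.144  0.0023] 206 [0.4636 0.1431 0.0113]
top cup 0.67 [175.1, 352.1] [ 0.5548 -0.2196  0.0067] 231 [ 0.554  -0.2209  0.0081]
top cup 0.53 [208.7, 190.0] [0.469  0.1481 0.0096] 200 [0.4635 0.143  0.0112]
```

```bash
python3 - <<'E'
import cv2
a=cv2.imread('pics/side0.png')[80:350,120:400];cv2.imwrite('pics/side0z.png',cv2.resize(a,None,fx=2.2*1.2,fy=2.2,interpolation=3) if 0 else cv2.resize(a,None,fx=2.2,fy=2.2,interpolation=3))
a=cv2.imread('pics/top0.png')[120:270,90:380];cv2.imwrite('pics/top0z.png',cv2.resize(a,None,fx=2.7,fy=2.7,interpolation=3))
E
```

```text
(no output)
```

View pics/side0z.png

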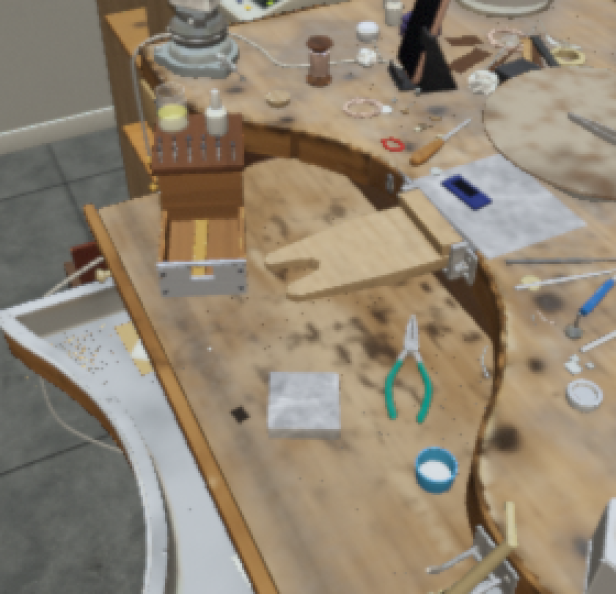

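View pics/top0z.png

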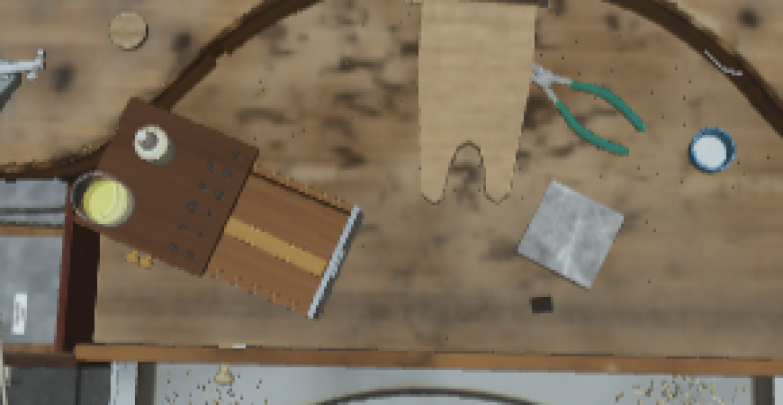

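```bash
python3 - <<'E'
from h import *
np.set_printoptions(precision=4,suppress=True)
def rect(P,sel):
    q=P[sel][:,:2];
    r=cv2.minAreaRect((q*1000).astype(np.float32));return r,cv2.boxPoints(r)
C={}
for n in ['side','top']:
    c=bot.camera(n);P=cloud(c);C[n]=(c,P);x,y,z=P[...,0],P[...,1],P[...,2]
    near=(x>.35)&(x<.6)&(y>.05)&(y<.33)
    s=near&(abs(z-.122)<.004)
    s=cv2.morphologyEx(s.astype(np.uint8),cv2.MORPH_OPEN,np.ones((3,3)))>0
    print(n,'board',np.median(z[s]),rect(P,s))
    m=bot.outline_of('bar_center',n)[0]['mask']
    m=m&(abs(z-.011)<.004); print('bar',rect(P,m),np.nanmedian(z[m]))
    m=(x>.4)&(x<.55)&(y>-.18)&(y<-.03)&(abs(z-.018)<.004)
    m=cv2.morphologyEx(m.astype(np.uint8),cv2.MORPH_OPEN,np.ones((3,3)))>0
    print('block',rect(P,m),np.median(z[m]),np.median(P[m],0))
    s=(x>.3)&(x<.55)&(y>.0)&(y<.2)&(abs(z-.0475)<.004)
    s2=bot.outline_of('slot',n)[0]['mask']
    pl=P[s&near];print('z .044-.051 region',len(pl)); 
    # bench pin
    for b in [(.5,.0),(.55,0.),(.6,0.0),(.53,.03),(.53,-.03)]:
        d=np.hypot(x-b[0],y-b[1]);i=np.nanargmin(d);print(b,P.reshape(-1,3)[i])
E
```

```text
side board 0.12159296837820882 (((535.2809448242188, 243.60916137695312), (200.5968780517578, 149.12612915039062), 67.85218811035156), array([[428.4073, 178.8214],
       [566.5301, 122.6012],
       [642.1545, 308.3969],
       [504.0318, 364.6171]], dtype=float32))Traceback (most recent call last):
  File "<stdin>", line 13, in <module>
IndexError: list index out of range
```

```bash
python3 - <<'E'
from h import *
np.set_printoptions(precision=4,suppress=True)
def big(s):
    s=cv2.morphologyEx(s.astype(np.uint8),cv2.MORPH_OPEN,np.ones((2,2)))
    n,l,st,_=cv2.connectedComponentsWithStats(s,connectivity=4);return l==1+np.argmax(st[1:,4])
def rect(P,sel):
    q=P[sel][:,:2]; r=cv2.minAreaRect((q*1000).astype(np.float32));return r,cv2.boxPoints(r).tolist()
for n in ['side','top']:
    c=bot.camera(n);P=cloud(c);x,y,z=P[...,0],P[...,1],P[...,2]
    np.savez(''+n+'0.npz',P=P,f=c['frame'],T=c['cam_to_world'],K=c['K'])
    near=(x>.35)&(x<.6)&(y>.05)&(y<.28)
    print(n,'board',rect(P,big(near&(abs(z-.122)<.004))))
    s=near&(abs(z-.0112)<.003)
    L=bot.outline_of('bar_center',n)+bot.outline_of('bar_nose',n)
    if L: s&=L[0]['mask']; print('bar',rect(P,s),np.nanmedian(z[s]))
    m=big((x>.4)&(x<.55)&(y>-.18)&(y<-.03)&(abs(z-.018)<.004))
    print('block',rect(P,m),np.median(z[m]))
    for b in [(.5,.0),(.55,0.),(.6,0.0),(.53,.03),(.53,-.03)]:
        d=np.hypot(x-b[0],y-b[1]);i=np.nanargmin(d);print(b,P.reshape(-1,3)[i])
    # plate front face: points z .005-.045 with normal; top edge z .044-.051
    e=P[near&(z>.043)&(z<.052)];print(len(e),e[:,:2].min(0),e[:,:2].max(0))
E
```

```text
side board (((544.5872192382812, 215.62310791015625), (225.042236328125, 109.45907592773438), 38.0758056640625), [[422.25921630859375, 189.3137969970703], [489.76300048828125, 103.14808654785156], [666.9152221679688, 241.9324188232422], [599.4114379882812, 328.09814453125]])
bar (((469.7264404296875, 157.0438690185547), (98.63915252685547, 13.8543062210083), 66.10242462158203), [[443.4136657714844, 114.75862121582031], [456.0802307128906, 109.14619445800781], [496.0392150878906, 199.32911682128906], [483.3726501464844, 204.94154357910156]]) 0.011279432598363393
block (((482.5932922363281, -98.51897430419922), (81.51112365722656, 66.78685760498047), 62.538780212402344), [[434.1681823730469, -119.28301239013672], [493.4297180175781, -150.08163452148438], [531.0184326171875, -77.75493621826172], [471.7568664550781, -46.95631408691406]]) nan
(0.5, 0.0) [ 0.501   0.001  -0.0007]
(0.55, 0.0) [ 0.5505 -0.0002  0.0018]
(0.6, 0.0) [0.5999 0.0002 0.0002]
(0.53, 0.03) [0.5299 0.0286 0.0014]
(0.53, -0.03) [ 0.53   -0.0303 -0.0007]
329 [0.4045 0.0693] [0.5405 0.2404]
top board (((543.496337890625, 284.7532958984375), (277.8862609863281, 142.17324829101562), 70.49920654296875), [[430.10546875, 177.51051330566406], [564.1232299804688, 130.0502471923828], [656.88720703125, 391.99609375], [522.8694458007812, 439.45635986328125]])
bar (((463.5705261230469, 143.78187561035156), (90.43873596191406, 13.933743476867676), 66.72453308105469), [[439.3021240234375, 104.99563598632812], [452.10186767578125, 99.48968505859375], [487.83892822265625, 182.568115234375], [475.0391845703125, 188.07406616210938]]) 0.011240419727856776
block (((nan, nan), (0.0, 0.0), 0.0), [[nan, nan], [nan, nan], [nan, nan], [nan, nan]]) nan
(0.5, 0.0) [ 0.5003 -0.0005 -0.0004]
(0.55, 0.0) [ 0.5502 -0.0008  0.1047]
(0.6, 0.0) [0.5995 0.0002 0.1035]
(0.53, 0.03) [0.5295 0.03   0.0019]
(0.53, -0.03) [ 0.5303 -0.03    0.1024]
284 [0.4046 0.0717] [0.5241 0.2463]
```

```bash
python3 - <<'E'
from h import *
np.set_printoptions(precision=4,suppress=True)
def big(s):
    n,l,st,_=cv2.connectedComponentsWithStats(s.astype(np.uint8),connectivity=4);return l==1+np.argmax(st[1:,4])
def rect(P,sel):
    q=P[sel][:,:2]; r=cv2.minAreaRect((q*1000).astype(np.float32));return r,np.round(cv2.boxPoints(r)).tolist()
A=[]
for n in ['side','top']:
    D=np.load(n+'0.npz');P=D['P'];x,y,z=P[...,0],P[...,1],P[...,2]
    near=(x>.35)&(x<.6)&(y>.05)&(y<.30)
    print(n,'board',rect(P,big(near&(abs(z-.121)<.003))))
    m=big((x>.4)&(x<.55)&(y>-.18)&(y<-.03)&(abs(z-.018)<.003))
    print('block',rect(P,m),np.median(z[m]))
    pin=(x>.4)&(x<.75)&(abs(y-.02)<.1)&(abs(z-.104)<.004);pin=big(pin);q=P[pin];print('pin',q.min(0),q.max(0), q[q[:,0].argmin()],q[q[:,1].argmax()],q[q[:,1].argmin()])
    b=P[near&(y<.2)&(abs(z-.0112)<.003)&(x>.42)&(x<.52)]
    A.append(P[near])
P=np.concatenate(A);
# chest axis from bar direction ~66.4deg; refine with plate
th=np.radians(66.4);u=np.array([np.cos(th),np.sin(th)]);v=np.array([-u[1],u[0]])
e=P[(P[:,2]>.043)&(P[:,2]<.052)];
s=e[:,:2]@u;t=e[:,:2]@v
h,ed=np.histogram(s,bins=np.arange(s.min(),s.max(),.003));print(np.c_[ed[:-1],h])
h,ed=np.histogram(t,bins=np.arange(t.min(),t.max(),.004));print(np.c_[ed[:-1],h].T)
E
```

```text
side board (((514.9952392578125, 220.23452758789062), (157.67953491210938, 169.77793884277344), 89.977783203125), [[430.0, 141.0], [600.0, 141.0], [600.0, 299.0], [430.0, 299.0]])
block (((478.3213195800781, -103.38090515136719), (69.7154312133789, 67.61668395996094), 65.192626953125), [[433.0, -121.0], [494.0, -149.0], [524.0, -86.0], [462.0, -58.0]]) 0.01806568255861707
pin [ 0.504  -0.0796  0.1   ] [0.6671 0.0262 0.1079] [0.504  0.0044 0.1003] [0.5977 0.0262 0.1045] [ 0.6599 -0.0796  0.1049]
top board (((515.6651000976562, 222.22833251953125), (155.45274353027344, 168.56776428222656), 89.83283233642578), [[431.0, 145.0], [600.0, 144.0], [600.0, 300.0], [432.0, 300.0]])
block (((478.9276123046875, -101.19532012939453), (67.62316131591797, 67.64710235595703), 63.647979736328125), [[434.0, -116.0], [494.0, -147.0], [524.0, -86.0], [464.0, -56.0]]) 0.018062218981698575
pin [ 0.5114 -0.0642  0.1   ] [0.6533 0.0258 0.108 ] [ 0.5114 -0.0303  0.1028] [0.6225 0.0258 0.1044] [ 0.6359 -0.0642  0.1025]
[[ 0.2563 18.    ]
 [ 0.2593 95.    ]
 [ 0.2623 91.    ]
 [ 0.2653 29.    ]
 [ 0.2683  9.  
[... 651 characters left out ...]
[ 0.3733  0.    ]
 [ 0.3763  0.    ]
 [ 0.3793  0.    ]
 [ 0.3823  0.    ]
 [ 0.3853  0.    ]
 [ 0.3883  0.    ]
 [ 0.3913  2.    ]
 [ 0.3943  7.    ]
 [ 0.3973  7.    ]
 [ 0.4003  4.    ]]
[[ -0.4225  -0.4185  -0.4145  -0.4105  -0.4065  -0.4025  -0.3985  -0.3945
   -0.3905  -0.3865  -0.3825  -0.3785  -0.3745  -0.3705  -0.3665  -0.3625
   -0.3585  -0.3545  -0.3505  -0.3465  -0.3425  -0.3385  -0.3345  -0.3305
   -0.3265  -0.3225  -0.3185  -0.3145]
 [ 71.      72.      19.      11.      17.      14.      12.      14.
   16.      14.      13.      17.       9.      13.      12.      13.
   14.      15.      13.      13.      18.      12.      42.     103.
   26.       0.       4.       8.    ]]
```

```bash
python3 - <<'E'
from h import *
from scipy.optimize import minimize
np.set_printoptions(precision=4,suppress=True)
for n in ['side','top']:
    D=np.load(n+'0.npz');P=D['P'].reshape(-1,3);x,y,z=P.T
    P=P[(x>.35)&(x<.6)&(y>.05)&(y<.30)]
    th=np.radians(66.4)
    for it in range(3):
        u=np.array([np.cos(th),np.sin(th)]);v=np.array([-u[1],u[0]])
        s=P[:,:2]@u;t=P[:,:2]@v;z=P[:,2]
        res=[]
        pl=(abs(z-.049)<.004)&(s<.268)&(s>.25); 
        a=np.polyfit(t[pl],s[pl],1); res.append(-a[0]);ps=np.median(s[pl])
        dr=(z>.05)&(z<.1)&(abs(s-.36)<.006); a2=np.polyfit(t[dr],s[dr],1);res.append(-a2[0]);ds=np.median(s[dr])
        w=[]
        for lo,hi in((-.43,-.413),(-.337,-.32)):
            k=(abs(z-.044)<.004)&(s>.27)&(s<.35)&(t>lo)&(t<hi)
            b=np.polyfit(s[k],t[k],1);res.append(b[0]);w.append(np.median(t[k]))
        print(n,np.degrees(th),'slopes deg',np.degrees(res),pl.sum(),dr.sum(),'plate',ps,np.percentile(s[pl],[3,97]),np.percentile(t[pl],[2,98]),'drawer',ds,'walls',w,np.mean(w))
        th+=np.mean([res[1],res[2],res[3],res[0]])
    # bar
    k=(abs(z-.0112)<.003)&(abs(t+.3725)<.02)&(s>.26)&(s<.36)
    bb=np.polyfit(s[k],t[k],1);print('bar t at s',np.median(t[k]),np.degrees(bb[0]),k.sum(),np.percentile(s[k],[0,1,5]))
    # burs/top points
    k=(z>.128)&(z<.2);Q=np.c_[s[k]-.2585,t[k]+.3725,z[k]]
    k=Q[:,0]<.125;print('burs',Q[k].min(0),Q[k].max(0))
E
```

```text
side 66.4 slopes deg [1.3227 1.7318 1.9188 2.1567] 108 550 plate 0.2610093196221931 [0.2575 0.2654] [-0.4221 -0.3295] drawer 0.3612107264204042 walls [np.float64(-0.4190954778390046), np.float64(-0.32896942082033975)] -0.37403244932967217
side 68.18251264979578 slopes deg [ 0.5577  2.8869  3.5699 -0.0776] 50 8 plate 0.25163179576859906 [0.2502 0.2645] [-0.4305 -0.3366] drawer 0.35575580808898544 walls [np.float64(-0.4269500194246131), np.float64(-0.3358897116808527)] -0.3814198655527329<stdin>:14: RankWarning: Polyfit may be poorly conditioned
Traceback (most recent call last):
TypeError: expected non-empty vector for x
```

```bash
python3 - <<'E'
from h import *
np.set_printoptions(precision=4,suppress=True)
th0=np.radians(66.4);u=np.array([np.cos(th0),np.sin(th0)]);v=np.array([-u[1],u[0]])
O=.2585*u-.3735*v
for n in ['side','top']:
    D=np.load(n+'0.npz');P=D['P'].reshape(-1,3);x,y,z=P.T
    P=P[(x>.35)&(x<.6)&(y>.05)&(y<.30)]
    th=np.radians(68.)
    for it in range(2):
        u=np.array([np.cos(th),np.sin(th)]);v=np.array([-u[1],u[0]])
        s=(P[:,:2]-O)@u;t=(P[:,:2]-O)@v;z=P[:,2]
        res=[]
        pl=(abs(z-.049)<.003)&(s<.01)&(s>-.008)
        res.append(-np.polyfit(t[pl],s[pl],1)[0])
        dr=(z>.05)&(z<.1)&(abs(s-.101)<.008); res.append(-np.polyfit(t[dr],s[dr],1)[0]);ds=np.median(s[dr])
        w=[]
        for sg in(-1,1):
            k=(abs(z-.044)<.003)&(s>.012)&(s<.085)&(abs(t-sg*.045)<.008)
            res.append(np.polyfit(s[k],t[k],1)[0]);w.append(np.median(t[k]))
        print(n,np.degrees(th),'slopes',np.degrees(res),pl.sum(),dr.sum(),'plate',np.percentile(s[pl],[3,50,97]),np.percentile(t[pl],[2,98]),'drawer',ds,'walls',w,np.mean(w))
        th+=np.median(res)
    k=(abs(z-.0112)<.003)&(abs(t)<.02)&(s>.0)&(s<.1)
    bb=np.polyfit(s[k],t[k],1);print('bar t',np.median(t[k]),np.degrees(bb[0]),bb,k.sum(),np.percentile(s[k],[0,1,5,50,99]),np.percentile(t[k],[1,99]))
    k=(z>.128)&(z<.2)&(s<.135);Q=np.c_[s[k],t[k],z[k]]
    print('burs',Q.min(0),Q.max(0)); 
    k=(abs(z-.122)<.004)&(s<.15)&(s>.06)&(abs(t)<.06);print('topboard s',np.percentile(s[k],[0,1,5]),np.percentile(t[k],[0,2,98]))
    k=(z>.13)&(s>.125)&(abs(t)<.06)&(s<.2); 
    print('items',P[k].min(0),P[k].max(0))
print('O',O)
E
```

```text
side 68.0 slopes [-0.1796  0.1952  0.3156  0.2819] 94 554 plate [-0.0002  0.0028  0.0067] [-0.0471  0.0439] drawer 0.102811746089806 walls [np.float64(-0.046941876474717335), np.float64(0.043040850111161905)] -0.0019505131817777153
side 68.23855963934518 slopes [-0.4169 -0.0427  0.0784  0.0451] 94 554 plate [-0.0002  0.0028  0.0066] [-0.0471  0.0438] drawer 0.10280158377121476 walls [np.float64(-0.047039887331625264), np.float64(0.04284560890438402)] -0.0020971392136206225
bar t 0.0028736816636913123 1.5963546644937263 [0.0279 0.0015] 124 [0.0003 0.0005 0.0008 0.0553 0.0987] [-0.0176  0.018 ]
burs [ 0.086  -0.043   0.1283] [0.1349 0.0394 0.1503]
topboard s [0.0769 0.0787 0.0804] [-0.0528 -0.0516  0.0476]
items [0.4615 0.2015 0.1301] [0.5335 0.2659 0.1762]Traceback (most recent call last):
  File "<stdin>", line 15, in <module>
    raise TypeError("expected non-empty vector for x")
TypeError: expected non-empty vector for x
```

```bash
cat >> h.py <<'E'
TH=np.radians(68.2);U=np.array([np.cos(TH),np.sin(TH)]);V=np.array([-U[1],U[0]])
_t=np.radians(66.4);_u=np.array([np.cos(_t),np.sin(_t)]);_v=np.array([-_u[1],_u[0]])
O=.2585*_u-.3735*_v
O=O-.0018*V+.0005*U
def chest(p): p=np.asarray(p);return np.stack([(p[...,:2]-O)@U,(p[...,:2]-O)@V,p[...,2]],-1)
def world(c): c=np.asarray(c,float);return np.append(O+c[0]*U+c[1]*V,c[2])
E
python3 - <<'E'
from h import *
np.set_printoptions(precision=4,suppress=True)
print('O',O,np.linalg.norm(O))
for n in ['side','top']:
    D=np.load(n+'0.npz');P=D['P'];f=D['f'].astype(int);Q=chest(P);s,t,z=Q[...,0],Q[...,1],Q[...,2]
    c=bot.camera(n)
    for q in['bar_center','bar_nose','bar_tail']:
        L=bot.outline_of(q,n)
        if L:
            m=L[0]['mask']&(abs(z-.0112)<.004);print(n,q,L[0]['p'],m.sum(),np.polyfit(s[m],t[m],1),np.percentile(s[m],[0,2,98]),np.percentile(t[m]-np.polyval(np.polyfit(s[m],t[m],1),s[m]),[1,99]),np.median(z[m]))
    for zz,dz in((.049,.003),(.044,.003),(.122,.003),(.004,.002)):
        k=(abs(z-zz)<dz)&(s>-.02)&(s<.2)&(abs(t)<.055)
        if zz==.044:k&=(s>.012)&(s<.09)
        if zz==.049:k&=(s<.012)
        print(n,zz,k.sum(),'s',np.percentile(s[k],[0,2,50,98]),'t',np.percentile(t[k],[0,2,50,98,100]))
E
```

```text
O [0.4476 0.0871] 0.45601293611125193
side bar_center 0.54 104 [-0.035   0.0079] [0.0281 0.0332 0.1199] [-0.0068  0.0067] 0.011258128224193753
side bar_nose 0.66 127 [-0.0357  0.0079] [0.0215 0.0245 0.1199] [-0.0068  0.0068] 0.011287955804916039
side 0.049 94 s [-0.0017 -0.0009  0.0023  0.0067] t [-0.0473 -0.0453 -0.0009  0.0456  0.0481]
side 0.044 103 s [0.0124 0.0125 0.047  0.0884] t [-0.0478 -0.0477  0.042   0.0479  0.0482]
side 0.122 749 s [0.0775 0.0793 0.119  0.1923] t [-0.0545 -0.0508 -0.0022  0.05    0.0522]
side 0.004 520 s [-0.0171 -0.0037  0.0855  0.1304] t [-0.0549 -0.0506 -0.0055  0.042   0.055 ]
top bar_center 0.63 241 [-0.03    0.0079] [0.0134 0.0154 0.1019] [-0.0068  0.0068] 0.011250480218604086
top bar_nose 0.48 206 [-0.021   0.0078] [0.0134 0.0155 0.1006] [-0.0064  0.0062] 0.011395127040330744
top bar_tail 0.64 236 [-0.0303  0.0079] [0.0134 0.0153 0.1007] [-0.0068  0.0069] 0.011321190391561431
top 0.049 105 s [0.002  0.002  0.0045 0.0072] t [-0.0474 -0.0451  0.0005  0.046   0.048 ]
top 0.044 178 s [0.0124 0.0142 0.0498 0.0882] t [-0.0474 -0.0472  0.0426  0.048   0.0483]
top 0.122 2110 s [0.0804 0.0826 0.1269 0.1961] t [-0.055  -0.05   -0.0038  0.0507  0.0526]
top 0.004 1082 s [-0.0199 -0.0138  0.0545  0.1034] t [-0.055  -0.0422 -0.0053  0.0491  0.055 ]
```

```bash
cat >> h.py <<'E'
O=O+.0012*U
TB=np.radians(66.4);UB=np.array([np.cos(TB),np.sin(TB),0]);VB=np.array([-UB[1],UB[0],0]);Z=np.array([0,0,1.])
def rot(lean,yaw=TB):
    """tool rot: lean>0 = body leans outward(-U), fingers point inward-down"""
    u=np.array([np.cos(yaw),np.sin(yaw),0]);l=np.radians(lean)
    z=np.sin(l)*u-np.cos(l)*Z; x=np.cos(l)*u+np.sin(l)*Z; y=np.cross(z,x)
    return R.from_matrix(np.stack([x,y,z],1))
def rows(p0,r0,p1,r1,n,rd=1,ra=3):
    p=np.array(p0);r=r0;out=[]
    for i in range(n):
        k=n-i
        d=r.inv().apply(p1-p)*1000/k; w=(r.inv()*r1).as_rotvec()/k
        d=np.round(d,rd);w=np.round(w,ra)+0.
        out+=list(d+0.)+list(w); p=p+r.apply(d/1000); r=r*R.from_rotvec(w)
    for i in range(n): print(', '.join('%g'%a for a in out[6*i:6*i+6]),end=',\n')
    print('max/row',max(np.linalg.norm(out[6*i:6*i+3]) for i in range(n)),max(np.degrees(np.linalg.norm(out[6*i+3:6*i+6])) for i in range(n)))
    return p,r
def cur():
    o=bot.get_obs();return o['eef_pos'],R.from_quat(o['tool_rot']),o
def st():
    p,r,o=cur();m=r.as_matrix()
    print('t',round(o['clock'],2),'p',p.round(4),'chest',(chest(p)*1000).round(1),'z',m[:,2].round(3),'y',m[:,1].round(3),'F',o['ft_force'].round(1),'T',o['ft_torque'].round(2),'w',round(o['grip_width']*1000,1),'q',o['joint_pos'].round(3))
E
python3 - <<'E'
from h import *
print('nose',bot.nose_length)
s=.040;c=world([s,.0079-.031*(s+.0012),.0])
tip=c+[0,0,.012]
r1=rot(15);z=r1.as_matrix()[:,2]
tcp=tip-.011*z; print('goal tcp',tcp)
pre=tcp-.13*z;print(pre, world([.04,0.0067,0]))
p,r,_=cur()
rows(p,r,pre,r1,14,0,2)
st()
E
```

```text
nose 0.011
goal tcp [0.45562004 0.1252494  0.02262518]
[0.44214971 0.09441702 0.14819554] [0.45668816 0.12788696 0.        ]
32, -30, 7, 0.01, 0.02, -0.06,
33, -28, 8, 0.01, 0.02, -0.06,
35, -26, 9, 0.01, 0.02, -0.05,
36, -24, 10, 0.01, 0.02, -0.06,
37, -22, 10, 0.01, 0.02, -0.05,
38, -20, 11, 0.01, 0.02, -0.06,
39, -18, 12, 0.01, 0.02, -0.05,
40, -16, 13, 0.01, 0.01, -0.06,
40, -13, 14, 0, 0.02, -0.05,
41, -11, 15, 0.01, 0.01, -0.06,
41, -8, 15, 0, 0.02, -0.05,
41, -6, 16, 0.01, 0.01, -0.06,
41, -4, 17, 0, 0.02, -0.05,
41, -2, 18, 0.01, 0.01, -0.06,
max/row 45.02221673796171 3.668719945028259
t 1.9 p [ 0.1844 -0.4647  0.2423] chest [-611.4   39.4  242.3] z [ 0.  0. -1.] y [ 0.369 -0.93   0.   ] F [-0.2  0.8  0.6] T [-0.03  0.02  0.  ] w 85.3 q [-1.193  0.241  0.005  1.335  0.     1.571]
```

>>> play_rows(hand=35, plan=[32, -30, 7, 0.01, 0.02, -0.06, 33, -28, 8, 0.01, 0.02, -0.06, 35, -26, 9, 0.01, 0.02, -0.05, 36, -24, 10, 0.01, 0.02, -0.06, 37, -22, 10, 0.01, 0.02, -0.05, 38, -20, 11, 0.01, 0.02, -0.06, 39, -18, 12, 0.01, 0.02, -0.05, 40, -16, 13, 0.01, 0.01, -0.06, 40, -13, 14, 0, 0.02, -0.05, 41, -11, 15, 0.01, 0.01, -0.06, 41, -8, 15, 0, 0.02, -0.05, 41, -6, 16, 0.01, 0.01, -0.06, 41, -4, 17, 0, 0.02, -0.05, 41, -2, 18, 0.01, 0.01, -0.06])

```text
clock: 3.65
eef_pos: [0.4425, 0.0959, 0.1479]
tool_rot: [0.828, 0.545, 0.108, -0.071]
ft_force: [0.4, -0.9, 0.8]
grip_width: 0.0302
```

```bash
python3 - <<'E'
from h import *
np.set_printoptions(precision=4,suppress=True)
st()
c=snap('wrist','w1');s=snap('side','s1')
f=np.hstack([c['frame'],s['frame'][100:,:]if 0 else s['frame']]);cv2.imwrite('pics/ws1.png',cv2.resize(f,(800,300)))
P=cloud(c)
for q in['bar_center','bar_nose','slot']:
    for d in bot.outline_of(q,'wrist')[:1]:
        m=d['mask'];Q=chest(P);k=m&(abs(Q[...,2]-.0112)<.004);print(q,d['p'],m.sum(),k.sum())
        if k.sum()>20: print(np.polyfit(Q[k][:,0],Q[k][:,1],1),np.percentile(Q[k],[1,50,99],axis=0))
E
```

```text
t 3.65 p [0.4425 0.0959 0.1479] chest [  5.1   8.  147.9] z [ 0.102  0.236 -0.966] y [ 0.918 -0.396 -0.   ] F [ 0.4 -0.9  0.8] T [-0.27  0.08  0.01] w 30.2 q [ 0.065  0.13  -0.422  0.898  0.231  2.057]
bar_center 0.77 1211 1196
[-0.0262  0.0081] [[ 0.0128 -0.0008  0.009 ]
 [ 0.0555  0.0067  0.0107]
 [ 0.0982  0.0141  0.0122]]
bar_nose 0.56 1161 1151
[-0.0232  0.0079] [[ 0.0131 -0.0007  0.009 ]
 [ 0.0561  0.0066  0.0107]
 [ 0.0977  0.0138  0.0122]]
slot 0.62 28712 337
[-0.098   0.0013] [[ 0.005  -0.0411  0.0074]
 [ 0.0405  0.0001  0.0108]
 [ 0.0979  0.0434  0.015 ]]
```

View pics/ws1.png

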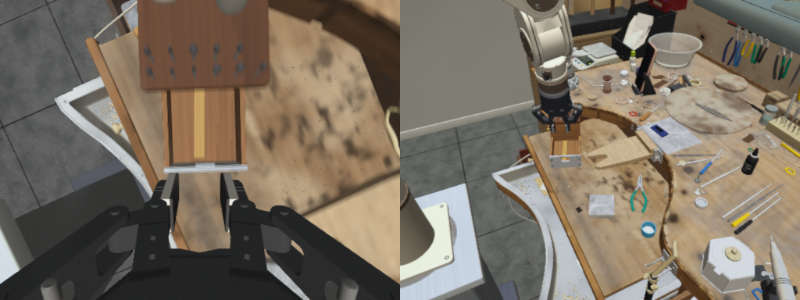

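```bash
python3 - <<'E'
from h import *
s=.040;c=world([s,.0079-.027*(s+.0012),.0])
tip=c+[0,0,.012]
r1=rot(15,np.radians(66.6));z=r1.as_matrix()[:,2]
tcp=tip-.011*z; print('goal tcp',tcp)
p,r,_=cur()
rows(p,r,tcp,r1,7)
E
```

```text
goal tcp [0.45547614 0.12530664 0.02262518]
0.1, 0.1, 18.5, 0, 0, 0,
0.1, 0.1, 18.5, 0, 0, 0,
0.1, 0.1, 18.5, 0, 0.001, 0,
0.1, 0.1, 18.5, 0, 0, 0,
0.1, 0.1, 18.6, 0, 0.001, 0,
0, 0.1, 18.5, -0.001, 0, -0.001,
0.1, 0, 18.6, 0, 0.001, 0,
max/row 18.600537626638648 0.08102846845413955
```

>>> play_rows(plan=[0.1, 0.1, 18.5, 0, 0, 0, 0.1, 0.1, 18.5, 0, 0, 0, 0.1, 0.1, 18.5, 0, 0, 0, 0.1, 0.1, 18.5, 0, 0, 0, 0.1, 0.1, 18.5, 0, 0, 0, 0.1, 0.1, 18.5, 0, 0, 0, 0.1, 0, 18.5, 0, 0, 0, 0, 0, 0, 0, 0, 0])

```text
clock: 4.9
eef_pos: [0.4549, 0.1243, 0.0222]
tool_rot: [0.83, 0.543, 0.107, -0.072]
ft_force: [-0.8, -0.1, 0.1]
grip_width: 0.0299
```

```bash
python3 - <<'E'
from h import *
st()
c=snap('wrist','w2');s=snap('side','s2')
f=np.hstack([c['frame'],cv2.resize(s['frame'][130:226,150:278],(512,384),interpolation=3)]);cv2.imwrite('pics/ws2.png',cv2.resize(f,(800,300)))
E
```

```text
t 4.9 p [0.4549 0.1243 0.0222] chest [36.   7.1 22.2] z [ 0.099  0.235 -0.967] y [ 0.917 -0.4   -0.003] F [-0.8 -0.1  0.1] T [-0.26  0.08  0.03] w 29.9 q [ 0.13   0.341 -0.553  0.544  0.222  2.127]
```

View pics/ws2.png

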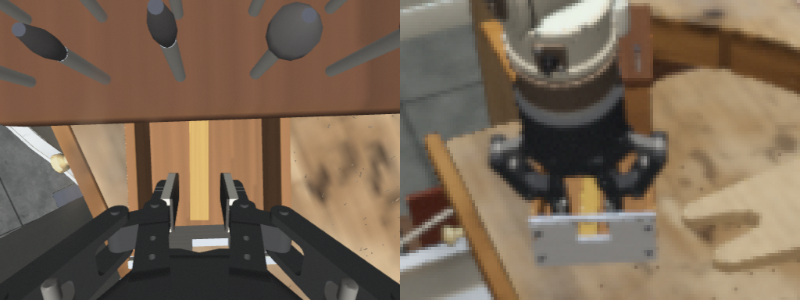

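>>> play_rows(plan=[0, 0, 1.5, 0, 0, 0, 0, 0, 1.5, 0, 0, 0, 0, 0, 0, 0, 0, 0])

```text
clock: 5.38
eef_pos: [0.4564, 0.1262, 0.0203]
tool_rot: [0.829, 0.544, 0.108, -0.071]
ft_force: [0.4, 0.0, -0.3]
grip_width: 0.0297
```

```bash
python3 - <<'E'
from h import *
st()
c=bot.camera('wrist');print(chest(c['cam_to_world'][:3,3])*1000)
P=chest(cloud(c))*1000
# pad tips in depth
for r,k in [(230,300),(250,300),(300,222),(290,222),(280,222),(235,222),(240,290),(280,295),(295,300)]:
    print(r,k,P[r,k].round(1))
E
```

```text
t 5.38 p [0.4564 0.1262 0.0203] chest [38.3  6.3 20.3] z [ 0.102  0.236 -0.966] y [ 0.917 -0.398 -0.001] F [ 0.4  0.  -0.3] T [-0.27  0.08 -0.02] w 29.7 q [ 0.133  0.345 -0.554  0.536  0.222  2.128]
[ 78.08706639   4.38541532 166.64952433]
230 300 [ 45.5 -18.8  17.8]
250 300 [ 42.4 -14.5  44.6]
300 222 [ 5.4 25.4 11.9]
290 222 [23.9 21.3 41.3]
280 222 [28.3 21.2 40.6]
235 222 [47.2 21.6 31.6]
240 290 [ 45.1 -11.   36.9]
280 295 [ 32.8 -10.6  54.3]
295 300 [39.5 -8.3 82.5]
```

```bash
python3 - <<'E'
from h import *
c=bot.camera('wrist');P=chest(cloud(c))*1000
cv2.imwrite('pics/w3.png',cv2.resize(c['frame'][170:300,180:330],None,fx=5,fy=4,interpolation=3)[:600,:800])
for r in range(205,262,6): print(r,[tuple(P[r,k].round(0)) for k in range(280,300,4)])
E
```

```text
205 [(np.float64(58.0), np.float64(-9.0), np.float64(5.0)), (np.float64(58.0), np.float64(-12.0), np.float64(4.0)), (np.float64(58.0), np.float64(-14.0), np.float64(4.0)), (np.float64(57.0), np.float64(-17.0), np.float64(3.0)), (np.float64(57.0), np.float64(-19.0), np.float64(4.0))]
211 [(np.float64(54.0), np.float64(-9.0), np.float64(5.0)), (np.float64(54.0), np.float64(-12.0), np.float64(3.0)), (np.float64(54.0), np.float64(-14.0), np.float64(4.0)), (np.float64(54.0), np.float64(-16.0), np.float64(4.0)), (np.float64(54.0), np.float64(-19.0), np.float64(4.0))]
217 [(np.float64(51.0), np.float64(-9.0), np.float64(4.0)), (np.float64(50.0), np.float64(-12.0), np.float64(3.0)), (np.float64(50.0), np.float64(-14.0), np.float64(3.0)), (np.float64(51.0), np.float64(-16.0), np.float64(5.0)), (np.float64(50.0), np.float64(-19.0), np.float64(4.0))]
223 [(np.float64(47.0), np.float64(-9.0), np.float64(4.0)), (np.float64(50.0), np.float64(-10.0), np.float64(19.0)), (np.float64(50.0), np.float64(-12.0), np.float64(20.0)), (np.float64(50.0), np.float64(-14.0), np.float64(19.0)), (np.float64(47.0)
[... 1054 characters left out ...]
p.float64(43.0)), (np.float64(44.0), np.float64(-11.0), np.float64(44.0)), (np.float64(43.0), np.float64(-13.0), np.float64(42.0))]
253 [(np.float64(29.0), np.float64(-9.0), np.float64(3.0)), (np.float64(36.0), np.float64(-9.0), np.float64(27.0)), (np.float64(41.0), np.float64(-9.0), np.float64(44.0)), (np.float64(42.0), np.float64(-10.0), np.float64(48.0)), (np.float64(42.0), np.float64(-12.0), np.float64(47.0))]
259 [(np.float64(25.0), np.float64(-9.0), np.float64(3.0)), (np.float64(nan), np.float64(nan), np.float64(nan)), (np.float64(39.0), np.float64(-9.0), np.float64(45.0)), (np.float64(40.0), np.float64(-10.0), np.float64(49.0)), (np.float64(39.0), np.float64(-12.0), np.float64(47.0))]
```

View pics/w3.png

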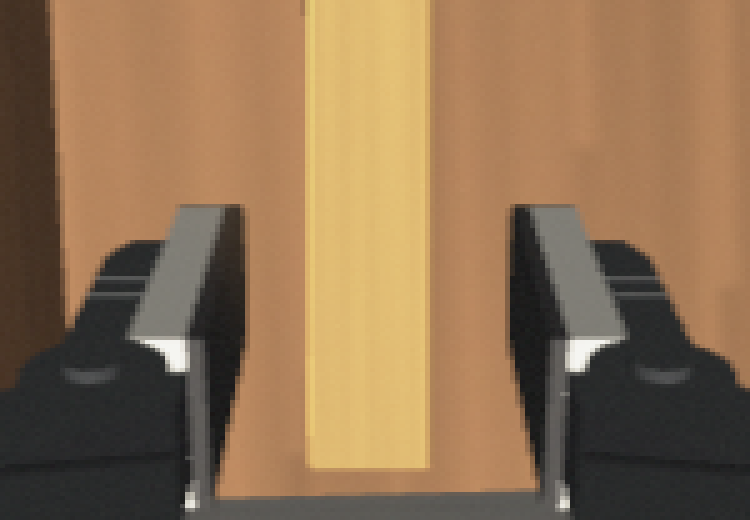

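>>> play_rows(plan=[0, 0, 1.8, 0, 0, 0, 0, 0, 1.7, 0, 0, 0, 0, 0, 0, 0, 0, 0])

```text
clock: 5.85
eef_pos: [0.4565, 0.1271, 0.0164]
tool_rot: [0.829, 0.544, 0.108, -0.072]
ft_force: [0.6, 0.2, -0.4]
grip_width: 0.0298
```

>>> play_rows(hand=0, plan=[0, 0, 0, 0, 0, 0, 0, 0, 0, 0, 0, 0, 0, 0, 0, 0, 0, 0, 0, 0, 0, 0, 0, 0])

```text
clock: 6.35
eef_pos: [0.457, 0.1271, 0.0171]
tool_rot: [0.829, 0.544, 0.108, -0.071]
ft_force: [-0.4, -1.0, 6.2]
grip_width: 0.0111
```

```bash
python3 - <<'E'
from h import *
st()
E
```

```text
t 6.35 p [0.457  0.1271 0.0171] chest [39.4  6.1 17.1] z [ 0.102  0.236 -0.966] y [ 0.917 -0.398 -0.   ] F [-0.4 -1.   6.2] T [-0.15  0.19  0.17] w 11.1 q [ 0.135  0.352 -0.556  0.526  0.222  2.13 ]
```

```bash
python3 - <<'E'
from h import *
c=bot.camera('wrist');
cv2.imwrite('pics/w4.png',cv2.resize(c['frame'][170:300,180:330],None,fx=5,fy=4,interpolation=3)[:600,:800])
st()
E
```

```text
t 6.4 p [0.4571 0.1271 0.0171] chest [39.4  6.1 17.1] z [ 0.102  0.236 -0.966] y [ 0.917 -0.398 -0.   ] F [-1.3 -1.1  6.2] T [-0.13  0.19  0.07] w 11.3 q [ 0.135  0.352 -0.556  0.526  0.222  2.13 ]
```

View pics/w4.png

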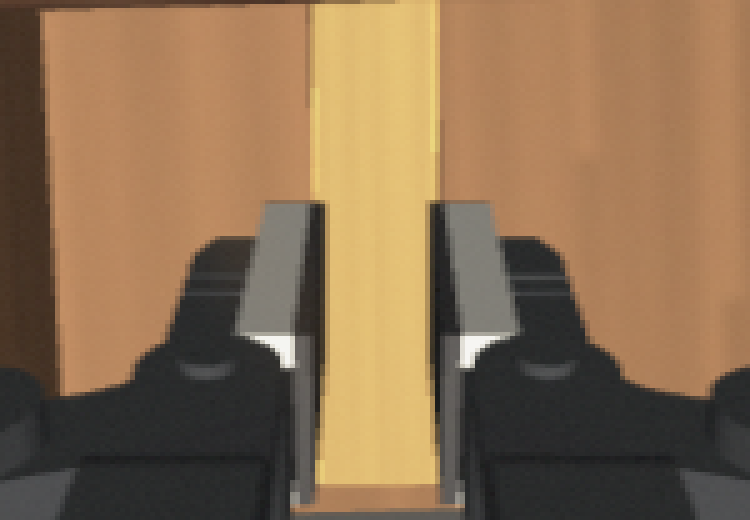

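>>> play_rows(plan=[-1.3, 0, -0.4, 0, 0, 0, -1.3, 0, -0.4, 0, 0, 0, -1.3, 2, -0.4, 0, 0, 0, 0, 2.5, 0, 0, 0, 0, 0, 2.5, 0, 0, 0, 0, 0, 0, 0, 0, 0, 0])

```text
clock: 7.15
eef_pos: [0.4571, 0.123, 0.017]
tool_rot: [0.828, 0.544, 0.106, -0.077]
ft_force: [-11.0, 7.7, 16.8]
grip_width: 0.0115
```

```bash
python3 - <<'E'
from h import *
c=bot.camera('wrist');
cv2.imwrite('pics/w5.png',cv2.resize(c['frame'][170:300,180:330],None,fx=5,fy=4,interpolation=3)[:600,:800])
st()
P=chest(cloud(c))
for d in bot.outline_of('bar_center','wrist')[:1]:
    k=d['mask']&(P[...,2]<.03)&(P[...,2]>.003);q=P[k];print(d['p'],len(q),np.polyfit(q[:,0],q[:,1],1),np.polyfit(q[:,0],q[:,2],1),np.percentile(q,[0,1,50,99],axis=0).round(4))
E
```

```text
t 7.2 p [0.4571 0.123  0.017 ] chest [35.6  4.5 17. ] z [ 0.093  0.243 -0.966] y [ 0.918 -0.395 -0.011] F [-11.    8.   17.4] T [2.22 2.03 0.76] w 11.7 q [ 0.12   0.357 -0.548  0.541  0.232  2.114]
0.94 3323 [-0.01618284  0.00495136] [-0.00125055  0.01080144] [[ 0.0085 -0.0034  0.0086]
 [ 0.0094 -0.0029  0.0092]
 [ 0.0523  0.0041  0.0107]
 [ 0.0876  0.0108  0.0122]]
```

View pics/w5.png

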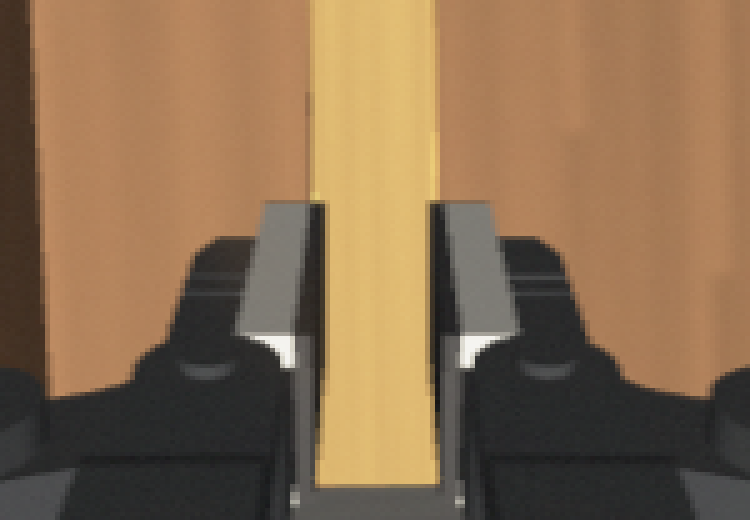

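```bash
python3 - <<'E'
from h import *
p,r,o=cur()
# nominal orientation
a=np.radians(4)
piv=p+UB*.1325; piv[2]=.004
# rotate about axis: lifts -UB side: axis = VB x? 
for sg in(1,-1):
    Q=R.from_rotvec(sg*a*VB); pp=piv+Q.apply(p-piv)
    if pp[2]>p[2]: break
rr=Q*r
rows(p,r,pp+[0,0,.001],rr,4)
E
```

```text
1, 0, -2.4, 0, -0.017, 0,
0.9, 0, -2.4, 0, -0.018, 0,
0.9, -0.1, -2.4, 0, -0.017, 0,
0.8, 0, -2.4, 0, -0.018, 0.001,
max/row 2.6 1.0329143545104873
```

>>> play_rows(plan=[1, 0, -2.4, 0, -0.017, 0, 0.9, 0, -2.4, 0, -0.018, 0, 0.9, 0, -2.4, 0, -0.017, 0, 0.8, 0, -2.4, 0, -0.018, 0, 0, 0, 0, 0, 0, 0])

```text
clock: 7.88
eef_pos: [0.4626, 0.1218, 0.0272]
tool_rot: [0.832, 0.546, 0.079, -0.052]
ft_force: [-0.1, -0.5, -1.4]
grip_width: 0.0115
```

```bash
cat >> h.py <<'E'
def barlook(name,cam='wrist',lo=.003,hi=.08):
    c=bot.camera(cam);cv2.imwrite('pics/%s.png'%name,cv2.resize(c['frame'][100:340,130:400],None,fx=2.9,fy=2.5,interpolation=3)[:600,:800])
    st();P=chest(cloud(c))
    for d in bot.outline_of('bar_center',cam)[:1]:
        k=d['mask']&(P[...,2]<hi)&(P[...,2]>lo);q=P[k];fz=np.polyfit(q[:,0],q[:,2],1)
        print(cam,d['p'].__round__(2),len(q),'t(s)',np.polyfit(q[:,0],q[:,1],1).round(4),'z(s)',fz.round(4),'tilt',np.degrees(np.arctan(fz[0])).round(2),'resid',np.std(q[:,2]-np.polyval(fz,q[:,0])).round(4),'s 1/50/99',np.percentile(q[:,0],[1,50,99]).round(4))
    return c,P
E
python3 - <<'E'
from h import *
barlook('w6')
E
```

```text
t 7.92 p [0.4624 0.1218 0.027 ] chest [36.4 -0.8 27. ] z [ 0.075  0.173 -0.982] y [ 0.917 -0.398 -0.001] F [-0.   0.  -1.4] T [-0.19  0.07 -0.03] w 11.6 q [ 0.16   0.354 -0.494  0.62   0.16   2.148]
wrist 0.83 2286 t(s) [-0.02   -0.0005] z(s) [-0.0953  0.0242] tilt -5.44 resid 0.0025 s 1/50/99 [0.0098 0.0389 0.065 ]
```

View pics/w6.png

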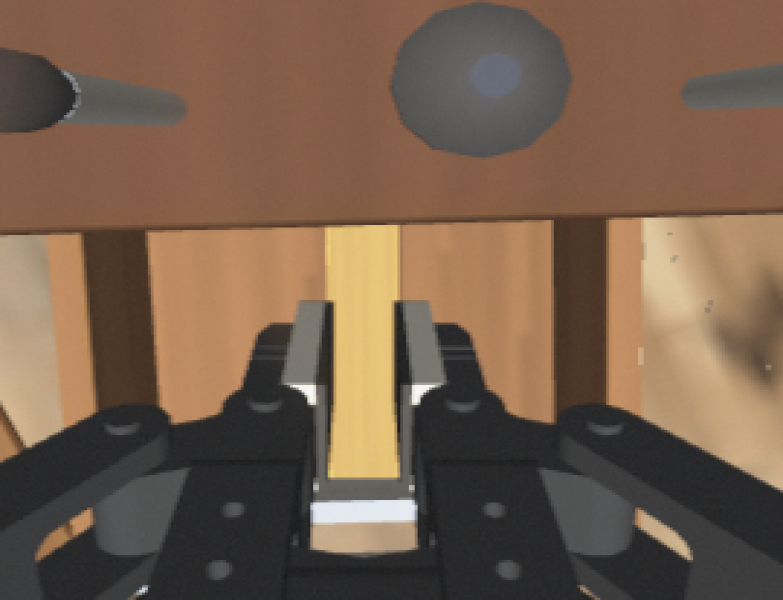

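```bash
python3 - <<'E'
from h import *
p,r,o=cur()
a=np.radians(4.2)
piv=p+UB*.1325; piv[2]=.0045
Q=R.from_rotvec(-a*VB); pp=piv+Q.apply(p-piv)
if pp[2]<p[2]: Q=Q.inv();pp=piv+Q.apply(p-piv)
rows(p,r,pp,Q*r,4)
c=bot.camera('wrist');print(chest(c['cam_to_world'][:3,3])*1000)
P=chest(cloud(c))*1000;k=(P[...,2]>130);print(P[k].min(0),P[k].max(0))
E
```

```text
0.9, 0, -2.3, 0, -0.018, 0,
0.9, 0, -2.3, 0, -0.018, 0,
0.9, 0, -2.3, 0, -0.019, 0,
0.8, 0, -2.3, 0, -0.018, 0,
max/row 2.4698178070456938 1.088619810748564
[ 86.24185238  -2.94069391 170.21377151]Traceback (most recent call last):
  File "<stdin>", line 9, in <module>
    return umr_minimum(a, axis, None, out, keepdims, initial, where)
ValueError: zero-size array to reduction operation minimum which has no identity
```

>>> play_rows(plan=[0.9, 0, -2.3, 0, -0.018, 0, 0.9, 0, -2.3, 0, -0.018, 0, 0.9, 0, -2.3, 0, -0.019, 0, 0.8, 0, -2.3, 0, -0.018, 0, 0, 0, 0, 0, 0, 0])

```text
clock: 8.65
eef_pos: [0.4633, 0.1239, 0.0369]
tool_rot: [0.834, 0.548, 0.049, -0.032]
ft_force: [-0.0, 0.1, -1.9]
grip_width: 0.0115
```

```bash
python3 - <<'E'
from h import *
barlook('w7')
c,P=barlook('s7','side')
cv2.imwrite('pics/s7.png',cv2.resize(c['frame'][140:220,160:270],None,fx=7,fy=7,interpolation=3))
E
```

```text
t 8.7 p [0.463  0.1238 0.0368] chest [38.5 -0.7 36.8] z [ 0.046  0.107 -0.993] y [ 0.918 -0.397 -0.001] F [-0.6  0.1 -1.3] T [-0.17  0.06  0.01] w 11.5 q [ 0.203  0.358 -0.438  0.707  0.096  2.185]
wrist 0.72 1454 t(s) [-0.0289 -0.    ] z(s) [-0.1418  0.0364] tilt -8.07 resid 0.0025 s 1/50/99 [0.0115 0.0291 0.0483]
t 8.8 p [0.4627 0.1235 0.0366] chest [38.2 -0.5 36.6] z [ 0.045  0.107 -0.993] y [ 0.917 -0.398 -0.001] F [ 1.2 -0.1 -0.9] T [-0.17  0.04 -0.07] w 11.8 q [ 0.202  0.358 -0.439  0.707  0.096  2.185]
side 0.63 43 t(s) [ 0.0454 -0.0033] z(s) [-0.1452  0.0362] tilt -8.26 resid 0.0013 s 1/50/99 [0.009  0.0441 0.0848]
```

View pics/w7.png

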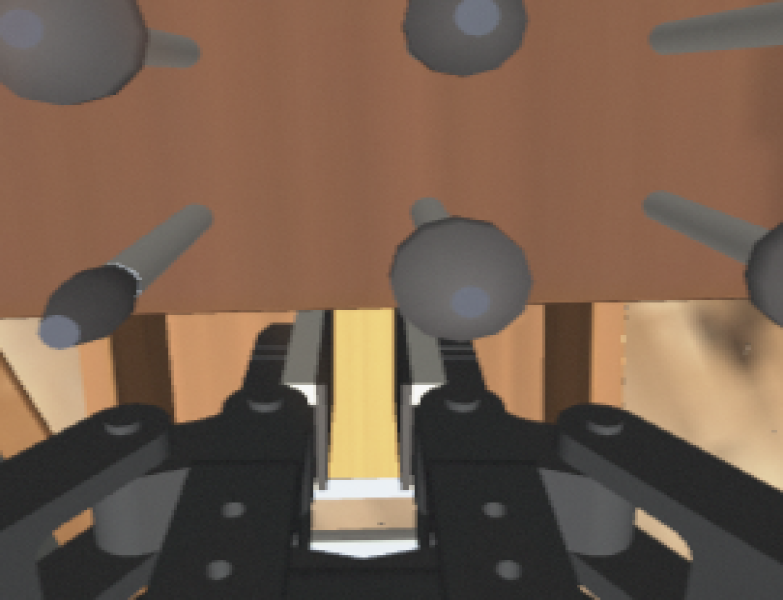

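View pics/s7.png

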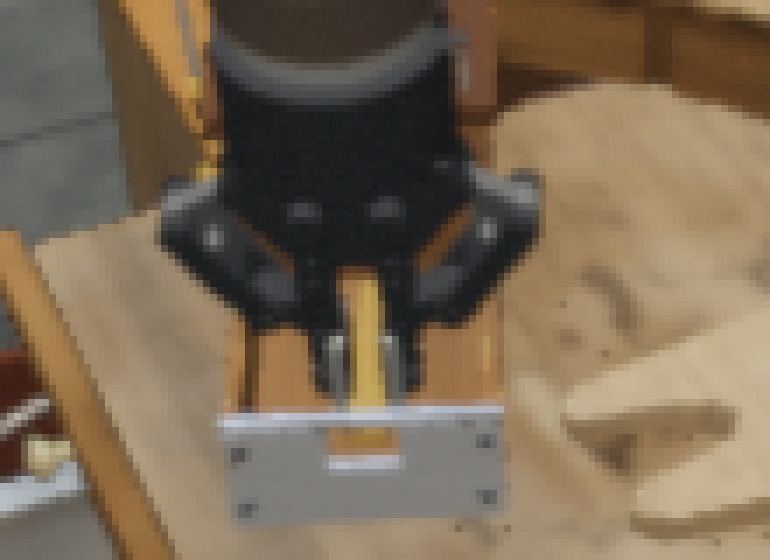

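>>> play_rows(plan=[-3.1, 0, -0.8, 0, 0, 0, -3.1, 0, -0.8, 0, 0, 0, -3.1, 0, -0.8, 0, 0, 0, -3.1, 0, -0.8, 0, 0, 0, -3.1, 0, -0.8, 0, 0, 0, -2.9, 0, -0.8, 0, 0, 0, 0, 0, 0, 0, 0, 0])

```text
clock: 9.72
eef_pos: [0.4552, 0.106, 0.0393]
tool_rot: [0.835, 0.548, 0.048, -0.032]
ft_force: [0.3, 0.5, -1.8]
grip_width: 0.0113
```

```bash
python3 - <<'E'
from h import *
barlook('w8')
c,P=barlook('s8','side')
cv2.imwrite('pics/s8.png',cv2.resize(c['frame'][140:220,160:270],None,fx=7,fy=7,interpolation=3))
E
```

```text
t 9.78 p [0.4553 0.1061 0.0393] chest [19.3 -0.1 39.3] z [ 0.046  0.107 -0.993] y [ 0.917 -0.398 -0.001] F [ 0.7 -0.5 -1.1] T [-0.22  0.06 -0.02] w 11.7 q [ 0.167  0.338 -0.462  0.708  0.098  2.151]
wrist 0.81 3536 t(s) [-0.018  -0.0001] z(s) [-0.1704  0.0361] tilt -9.67 resid 0.0034 s 1/50/99 [-0.0074  0.0417  0.0786]
t 9.88 p [0.4554 0.1063 0.0393] chest [19.4 -0.1 39.3] z [ 0.046  0.107 -0.993] y [ 0.917 -0.398 -0.001] F [-0.2 -0.1 -2.4] T [-0.2   0.1  -0.02] w 11.4 q [ 0.168  0.338 -0.462  0.708  0.098  2.151]
side 0.44 33 t(s) [0.016  0.0001] z(s) [-0.151   0.0362] tilt -8.59 resid 0.0011 s 1/50/99 [-0.0103  0.0043  0.0764]
```

View pics/w8.png

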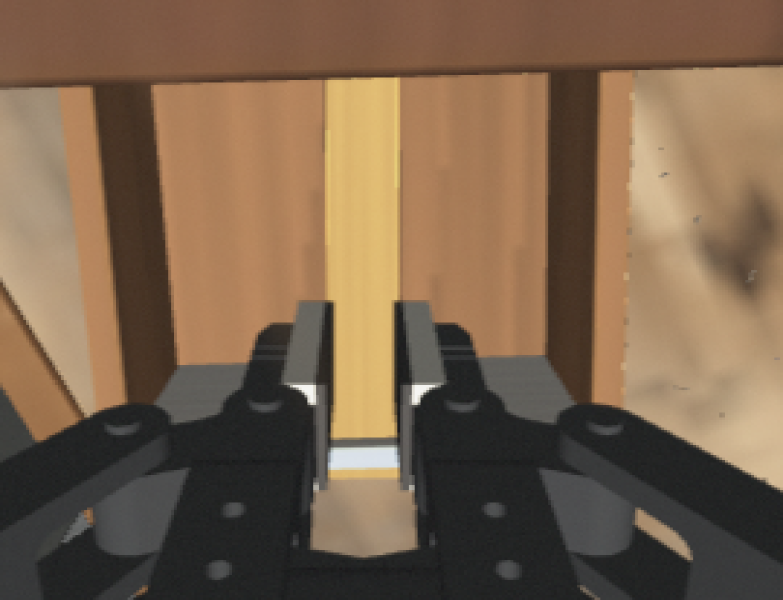

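View pics/s8.png

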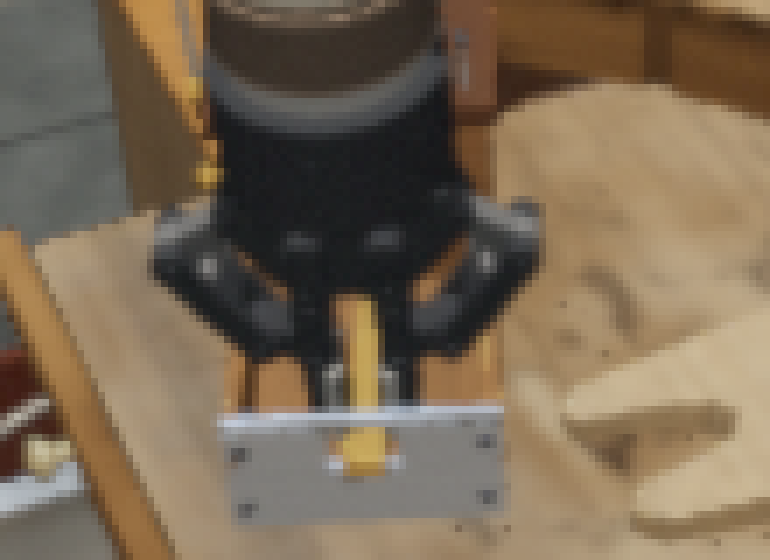

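```bash
python3 - <<'E'
from h import *
p,r,o=cur()
r1=R.from_rotvec(-0.1*VB)*r
if r1.as_matrix()[:,2]@UB<r.as_matrix()[:,2]@UB: r1=R.from_rotvec(0.1*VB)*r
z0=r.as_matrix()[:,2];z1=r1.as_matrix()[:,2]
p0=p+z0*.002
ax=UB*np.cos(np.radians(8.2))-Z*np.sin(np.radians(8.2))
print(z0,z1)
tip=p0+.005*z0+ax*.028; tgt=tip-.005*z1+.003*z1
print(chest(tgt)*1000)
rows(p0,r,tgt,r1,6)
E
```

```text
[ 0.04548719  0.10731479 -0.993184  ] [ 0.08494987  0.19764129 -0.97658663]
[47.53090395 -0.99676179 30.27766132]
4.5, 0, 1.7, 0, 0.017, 0,
4.4, 0, 1.8, 0, 0.017, 0,
4.4, 0, 1.8, 0, 0.016, 0,
4.4, 0, 1.9, 0, 0.017, 0,
4.4, 0, 2, 0, 0.016, 0,
4.3, 0.1, 2.1, 0, 0.017, 0,
max/row 4.833218389437829 0.9740282517223996
```

>>> play_rows(plan=[0, 0, 0.7, 0, 0, 0, 0, 0, 0.7, 0, 0, 0, 0, 0, 0.6, 0, 0, 0])

```text
clock: 10.3
eef_pos: [0.4554, 0.1064, 0.0372]
tool_rot: [0.835, 0.548, 0.048, -0.032]
ft_force: [-0.6, -1.0, -2.0]
grip_width: 0.0112
```

>>> play_rows(hand=30, plan=[0, 0, 0, 0, 0, 0, 0, 0, 0, 0, 0, 0, 0, 0, 0, 0, 0, 0])

```text
clock: 10.68
eef_pos: [0.4556, 0.1065, 0.0375]
tool_rot: [0.835, 0.548, 0.049, -0.032]
ft_force: [0.3, -0.0, 0.2]
grip_width: 0.0254
```

>>> play_rows(plan=[4.5, 0, 1.7, 0, 0.017, 0, 4.4, 0, 1.8, 0, 0.017, 0, 4.4, 0, 1.8, 0, 0.016, 0, 4.4, 0, 1.9, 0, 0.017, 0, 4.4, 0, 2, 0, 0.016, 0, 4.3, 0, 2.1, 0, 0.017, 0, 0, 0, 0, 0, 0, 0])

```text
clock: 11.55
eef_pos: [0.4663, 0.132, 0.0301]
tool_rot: [0.831, 0.545, 0.09, -0.06]
ft_force: [-0.2, -0.3, -0.0]
grip_width: 0.0254
```

```bash
python3 - <<'E'
from h import *
barlook('w9')
c,P=barlook('s9','side')
cv2.imwrite('pics/s9.png',cv2.resize(c['frame'][140:220,160:270],None,fx=7,fy=7,interpolation=3))
E
```

```text
t 11.6 p [0.4664 0.132  0.0302] chest [47.4 -0.8 30.2] z [ 0.084  0.198 -0.977] y [ 0.917 -0.398 -0.001] F [-0.2 -0.1  1.2] T [-0.2   0.11 -0.04] w 25.8 q [ 0.166  0.352 -0.493  0.608  0.182  2.157]
wrist 0.8 2296 t(s) [-0.0309  0.0004] z(s) [-0.1529  0.0335] tilt -8.69 resid 0.0006 s 1/50/99 [0.0072 0.0309 0.0552]
t 11.7 p [0.4665 0.132  0.0303] chest [47.4 -0.9 30.3] z [ 0.085  0.198 -0.977] y [ 0.917 -0.398 -0.001] F [-0.   0.2  0.2] T [-0.17  0.09  0.05] w 25.5 q [ 0.166  0.352 -0.492  0.608  0.182  2.157]
side 0.69 123 t(s) [-0.0325 -0.0004] z(s) [-0.1367  0.0329] tilt -7.79 resid 0.0016 s 1/50/99 [-0.0106  0.0399  0.1051]
```

View pics/w9.png

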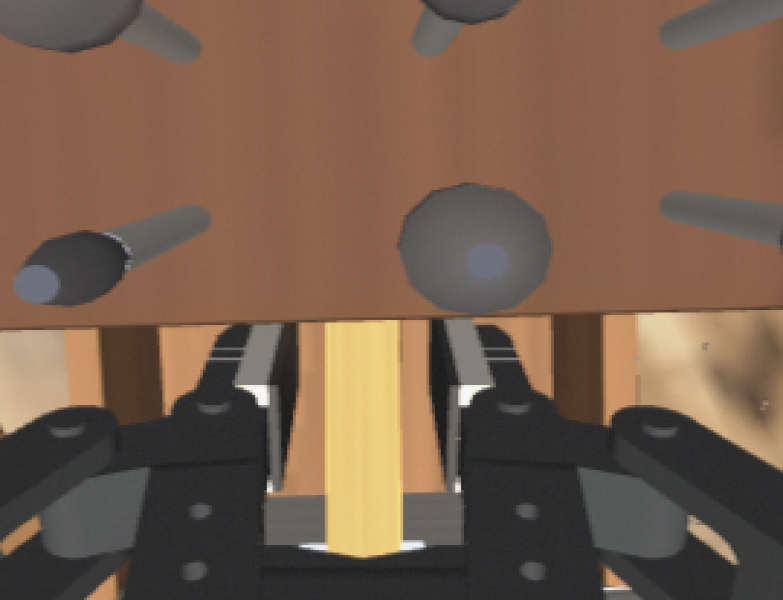

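View pics/s9.png

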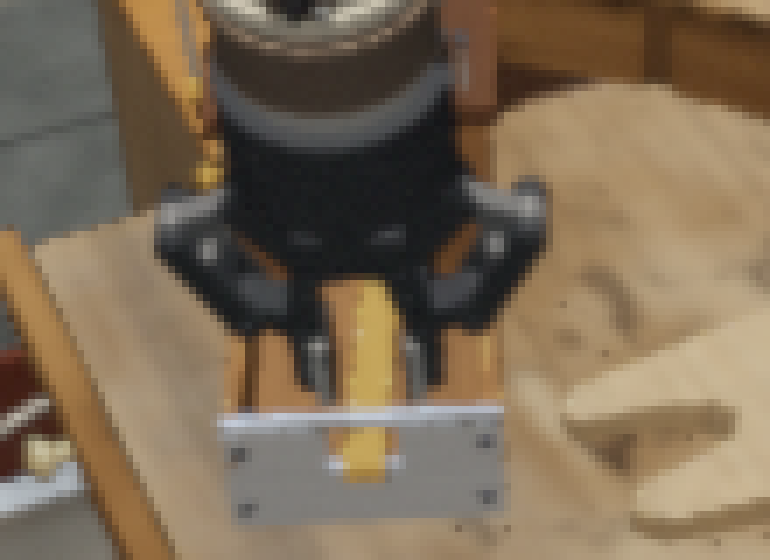

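>>> play_rows(hand=0, plan=[0, 0, 0, 0, 0, 0, 0, 0, 0, 0, 0, 0, 0, 0, 0, 0, 0, 0, 0, 0, 0, 0, 0, 0, 0.2, 0, -0.8, 0, 0, 0, -3.75, 0, -1.4, 0, 0, 0, -3.75, 0, -1.4, 0, 0, 0, -3.75, 0, -1.4, 0, 0, 0, -3.75, 0, -1.4, 0, 0, 0, -3.75, 0, -1.4, 0, 0, 0, -3.75, 0, -1.4, 0, 0, 0, 0, 0, 0, 0, 0, 0])

```text
clock: 13.25
eef_pos: [0.4569, 0.1099, 0.0345]
tool_rot: [0.831, 0.545, 0.09, -0.06]
ft_force: [-0.2, -0.3, -1.1]
grip_width: 0.0118
```

```bash
python3 - <<'E'
from h import *
barlook('w10')
c,P=barlook('s10','side')
cv2.imwrite('pics/s10.png',cv2.resize(c['frame'][140:220,160:270],None,fx=7,fy=7,interpolation=3))
E
```

```text
t 13.3 p [0.4571 0.1101 0.0345] chest [23.6 -0.3 34.5] z [ 0.085  0.198 -0.977] y [ 0.917 -0.398 -0.001] F [-0.5  0.1 -0.7] T [-0.23  0.1   0.02] w 12.0 q [ 0.12   0.326 -0.517  0.617  0.187  2.111]
wrist 0.75 4547 t(s) [-0.0236  0.0002] z(s) [-0.1591  0.0339] tilt -9.04 resid 0.0007 s 1/50/99 [-0.0166  0.041   0.092 ]
t 13.4 p [0.4572 0.1102 0.0345] chest [23.8 -0.3 34.5] z [ 0.085  0.198 -0.977] y [ 0.917 -0.398 -0.001] F [-0.5  0.7 -1.4] T [-0.29  0.09 -0.03] w 11.4 q [ 0.121  0.326 -0.517  0.617  0.187  2.111]
side 0.42 68 t(s) [-0.0055 -0.0001] z(s) [-0.1478  0.0341] tilt -8.41 resid 0.0011 s 1/50/99 [-0.0356 -0.0115  0.0499]
```

View pics/s10.png

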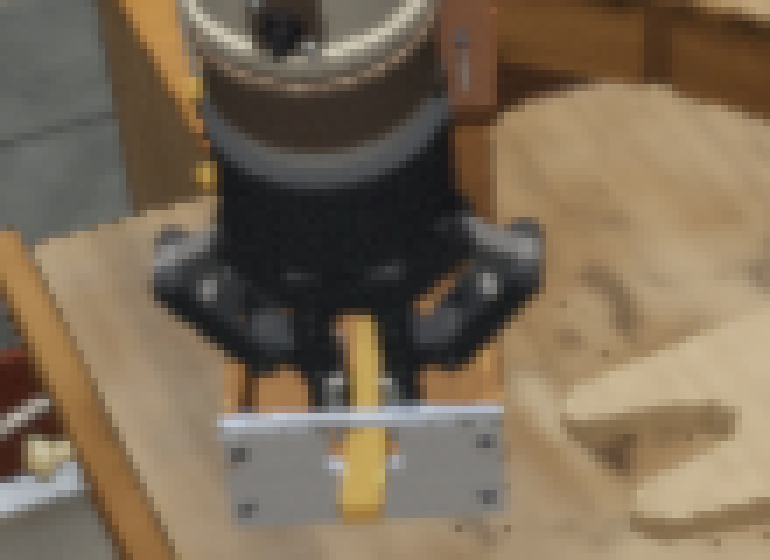

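>>> play_rows(plan=[-0.2, 0, 0.5, 0, 0, 0, -0.2, 0, 0.5, 0, 0, 0, 0, 0, 0, 0, 0, 0])

```text
clock: 13.82
eef_pos: [0.4572, 0.1102, 0.0338]
tool_rot: [0.831, 0.545, 0.091, -0.06]
ft_force: [-1.0, -0.4, 4.1]
grip_width: 0.0116
```

>>> play_rows(hand=35, plan=[0, 0, 0, 0, 0, 0, 0, 0, 0, 0, 0, 0, 0, 0, 0, 0, 0, 0, 2.2, 0, -10.3, 0, 0, 0, 2.2, 0, -10.3, 0, 0, 0, 2.2, 0, -10.3, 0, 0, 0, 2.2, 0, -10.3, 0, 0, 0, 2.2, 0, -10.3, 0, 0, 0])

```text
clock: 14.82
eef_pos: [0.457, 0.1097, 0.087]
tool_rot: [0.831, 0.545, 0.09, -0.06]
ft_force: [-0.0, 0.2, -0.5]
grip_width: 0.0298
```

```bash
python3 - <<'E'
from h import *
c,P=barlook('w11')
barlook('s11','side')
yaw=TB+np.radians(.2)
p,r,o=cur()
r1=rot(0,yaw)
g=world([-.021,.0006,.041]);
up=g+[0,0,.055]
print('to above');a=rows(p,r,up,r1,6)
print('down');rows(a[0],a[1],g,r1,5)
E
```

```text
t 14.88 p [0.4579 0.1099 0.0883] chest [23.7 -1.2 88.3] z [ 0.087  0.198 -0.976] y [ 0.917 -0.398  0.001] F [ 0.4 -0.1  0.7] T [-0.17  0.06 -0.02] w 29.8 q [ 0.119  0.243 -0.453  0.762  0.187  2.11 ]
wrist 0.92 2901 t(s) [-0.0213 -0.0001] z(s) [-0.1884  0.0334] tilt -10.67 resid 0.0029 s 1/50/99 [-0.0305  0.028   0.086 ]
t 14.97 p [0.4575 0.1097 0.0869] chest [23.4 -0.8 86.9] z [ 0.086  0.198 -0.976] y [ 0.917 -0.398  0.001] F [-0.5  0.5 -0.2] T [-0.18  0.09 -0.03] w 30.0 q [ 0.119  0.245 -0.455  0.759  0.187  2.11 ]
side 0.59 176 t(s) [-0.0239 -0.001 ] z(s) [-0.1844  0.034 ] tilt -10.45 resid 0.0031 s 1/50/99 [-0.0334  0.0331  0.1112]
to above
-6.9, 0, -3.2, 0, -0.036, 0,
-7, 0.1, -2.9, 0, -0.036, 0,
-7, 0, -2.7, 0, -0.036, 0,
-7.1, 0.1, -2.4, 0, -0.036, 0,
-7.3, 0, -2.1, 0, -0.036, 0,
-7.3, 0.1, -1.9, 0, -0.037, -0.001,
max/row 7.605918747922568 2.1207179679335226
down
0, 0, 11, 0, 0, 0,
0, 0, 11, 0, 0, 0,
0, 0, 11, 0, 0, 0,
0, 0, 11, 0, 0, 0,
0, 0, 11, 0, 0, 0,
max/row 11.0 0.0
```

View pics/w11.png

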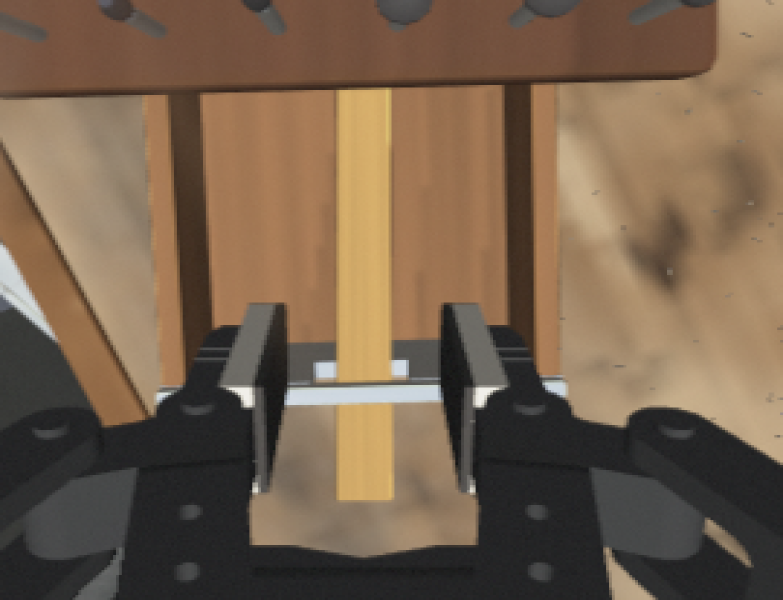

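>>> play_rows(plan=[-6.9, 0, -3.2, 0, -0.036, 0, -7, 0.1, -2.9, 0, -0.036, 0, -7, 0, -2.7, 0, -0.036, 0, -7.1, 0.1, -2.4, 0, -0.036, 0, -7.3, 0, -2.1, 0, -0.036, 0, -7.3, 0.1, -1.9, 0, -0.037, 0, 0, 0, 11, 0, 0, 0, 0, 0, 11, 0, 0, 0, 0, 0, 11, 0, 0, 0, 0, 0, 11, 0, 0, 0, 0, 0, 12, 0, 0, 0, 0, 0, 0, 0, 0, 0])

```text
clock: 16.52
eef_pos: [0.4385, 0.0688, 0.0386]
tool_rot: [0.836, 0.549, -0.002, -0.001]
ft_force: [0.1, 0.4, 0.4]
grip_width: 0.0302
```

>>> play_rows(hand=0, plan=[0, 0, 0, 0, 0, 0, 0, 0, 0, 0, 0, 0, 0, 0, 0, 0, 0, 0, 0, 0, 0, 0, 0, 0])

```text
clock: 17.02
eef_pos: [0.4397, 0.069, 0.04]
tool_rot: [0.836, 0.549, -0.0, -0.0]
ft_force: [0.6, 0.6, -0.1]
grip_width: 0.0118
```

```bash
python3 - <<'E'
from h import *
c,P=barlook('w12')
c,P=barlook('s12','side')
cv2.imwrite('pics/s12.png',cv2.resize(c['frame'][140:220,160:270],None,fx=7,fy=7,interpolation=3))
# pull 38 along axis with tilt 10.5->14
p,r,o=cur()
a0=np.radians(10.2);a1=np.radians(14)
# bar line bottom passes sill (s=0,z=.027)
# TCP relative to bar frame now
def bf(a,noseshift): pass
d0=-np.cos(a0)*UB+np.sin(a0)*Z; d1=-np.cos(a1)*UB+np.sin(a1)*Z
sill=world([0,0,.0265]); 
Q=R.from_rotvec(-(a1-a0)*VB); 
if Q.apply(d0)[2]<d0[2]: Q=Q.inv()
p1=sill+[0,0,.0008]+Q.apply(p-sill)+d1*.037
rows(p,r,p1,Q*r,8)
E
```

```text
t 17.07 p [0.4398 0.069  0.04  ] chest [-21.    0.6  40. ] z [-0.  0. -1.] y [ 0.917 -0.398 -0.   ] F [-0.6 -0.1 -0.2] T [ 0.01  0.   -0.  ] w 11.7 q [ 0.155  0.338 -0.45   0.782  0.     2.135]
wrist 0.67 6690 t(s) [-0.0278 -0.0003] z(s) [-0.1896  0.0337] tilt -10.74 resid 0.0021 s 1/50/99 [-0.0298  0.0446  0.0994]
t 17.18 p [0.4397 0.069  0.04  ] chest [-21.    0.6  40. ] z [-0.  0. -1.] y [ 0.917 -0.398 -0.001] F [ 0.3 -0.8 -0.2] T [-0.06 -0.07  0.02] w 11.7 q [ 0.155  0.339 -0.45   0.782  0.     2.135]
side 0.54 51 t(s) [0.0191 0.0009] z(s) [-0.1749  0.034 ] tilt -9.92 resid 0.0014 s 1/50/99 [-0.0338 -0.0176  0.0417]
-4.4, 0, -1.4, 0, -0.008, 0,
-4.4, 0, -1.4, 0, -0.008, 0,
-4.4, 0, -1.3, 0, -0.008, 0,
-4.4, 0, -1.3, 0, -0.008, 0,
-4.4, 0, -1.2, 0, -0.009, 0,
-4.4, 0, -1.2, 0, -0.008, 0,
-4.4, 0, -1.2, 0, -0.009, 0,
-4.5, -0.1, -1.1, 0, -0.008, 0,
max/row 4.633573135281238 0.5156620156177408
```

View pics/s12.png

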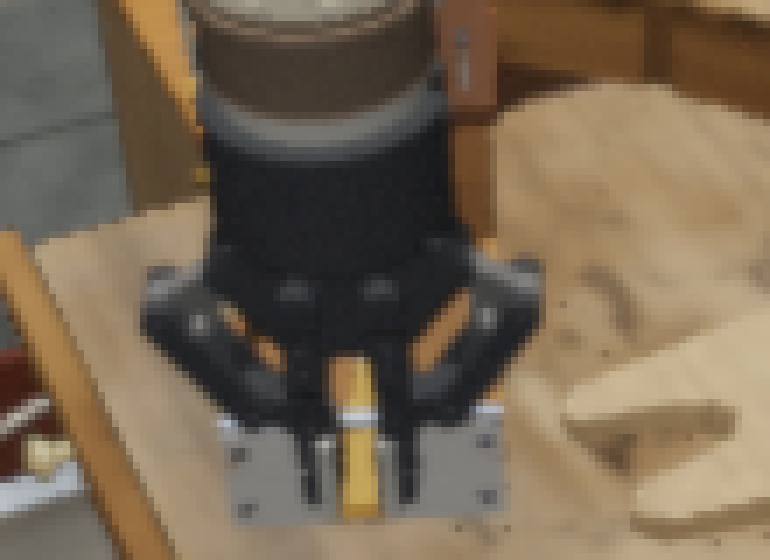

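>>> play_rows(plan=[-4.4, 0, -1.4, 0, -0.008, 0, -4.4, 0, -1.4, 0, -0.008, 0, -4.4, 0, -1.3, 0, -0.008, 0, -4.4, 0, -1.3, 0, -0.008, 0, -4.4, 0, -1.2, 0, -0.009, 0, -4.4, 0, -1.2, 0, -0.008, 0, -4.4, 0, -1.2, 0, -0.009, 0, -4.5, 0, -1.1, 0, -0.008, 0, 0, 0, 0, 0, 0, 0])

```text
clock: 18.35
eef_pos: [0.4255, 0.0365, 0.0511]
tool_rot: [0.836, 0.548, -0.028, 0.018]
ft_force: [0.0, -0.9, -1.0]
grip_width: 0.0121
```

```bash
python3 - <<'E'
from h import *
c,P=barlook('w13')
c,P=barlook('s13','side')
cv2.imwrite('pics/s13.png',cv2.resize(c['frame'][140:220,160:270],None,fx=7,fy=7,interpolation=3))
E
```

```text
t 18.4 p [0.4256 0.0366 0.051 ] chest [-56.3   1.7  51. ] z [-0.027 -0.061 -0.998] y [ 0.917 -0.398 -0.001] F [-0.8 -1.   0.4] T [-0.11 -0.03 -0.03] w 11.4 q [ 0.125  0.315 -0.451  0.84  -0.057  2.106]
wrist 0.72 6545 t(s) [-0.0284 -0.0002] z(s) [-0.2574  0.0341] tilt -14.43 resid 0.0007 s 1/50/99 [-0.0652  0.0077  0.062 ]
t 18.5 p [0.4256 0.0367 0.0509] chest [-56.2   1.7  50.9] z [-0.027 -0.061 -0.998] y [ 0.917 -0.398 -0.001] F [ 0.1 -0.8  0.4] T [-0.06  0.01 -0.01] w 11.6 q [ 0.125  0.315 -0.451  0.839 -0.057  2.106]
side 0.53 101 t(s) [0.0622 0.0045] z(s) [-0.3516  0.031 ] tilt -19.37 resid 0.0068 s 1/50/99 [-0.0701 -0.0469  0.0085]
```

View pics/w13.png

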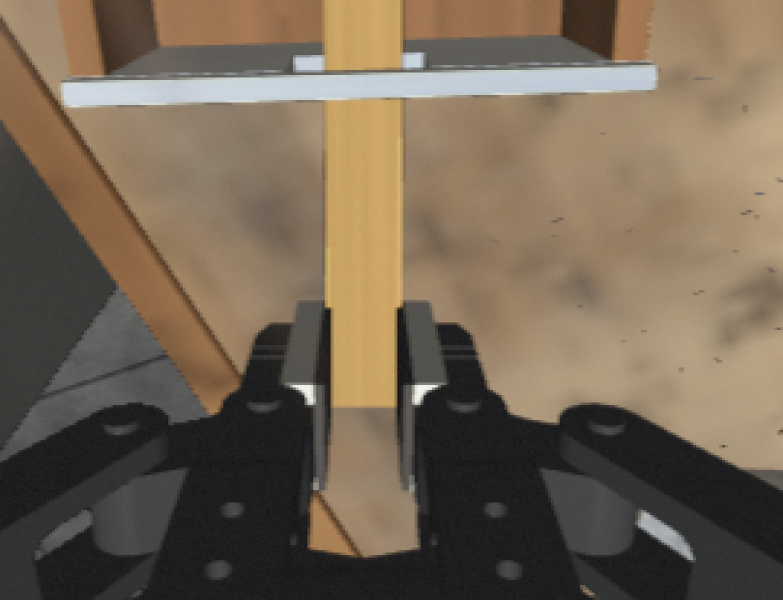

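>>> play_rows(plan=[2.6, 0, 0.8, 0, 0.007, 0, 2.6, 0, 0.9, 0, 0.007, 0, 2.7, 0, 0.9, 0, 0.008, 0, 0, 0, 0, 0, 0, 0])

```text
clock: 19.05
eef_pos: [0.4287, 0.0443, 0.0478]
tool_rot: [0.836, 0.549, -0.019, 0.011]
ft_force: [-0.3, 0.5, -0.1]
grip_width: 0.0117
```

>>> play_rows(hand=35, plan=[0, 0, 0, 0, 0, 0, 0, 0, 0, 0, 0, 0, 0, 0, 0, 0, 0, 0])

```text
clock: 19.42
eef_pos: [0.4287, 0.0439, 0.0479]
tool_rot: [0.836, 0.549, -0.019, 0.012]
ft_force: [0.3, -0.3, -0.1]
grip_width: 0.0299
```

```bash
python3 - <<'E'
from h import *
c,P=barlook('w14')
p,r,o=cur()
yaw=TB+np.radians(.2)
# regrip at s=-18: move up-normal 20mm, along bar, then lean -13.5, down
r1=rot(-13.5,yaw);z1=r1.as_matrix()[:,2]
fz=.0335;a=np.radians(13.4)
s=-.018
top=world([s,.0004,fz-s*np.tan(a)]) # top surface point
tipd=.0071-.0015+.002   # nominal tip depth below top surface
tcp=top+z1*(tipd-.011)
print('tcp',chest(tcp)*1000)
up=tcp-z1*.025
u0=p-r.as_matrix()[:,2]*.022
print('A');A=rows(p,r,u0,r,2)
print('B');B=rows(A[0],A[1],up,r1,5)
print('C');rows(B[0],B[1],tcp,r1,3)
E
```

```text
t 19.48 p [0.4287 0.0439 0.0479] chest [-48.3   1.5  47.9] z [-0.018 -0.04  -0.999] y [ 0.917 -0.398 -0.001] F [-0.2  0.8 -0.5] T [ 0.03  0.01 -0.01] w 29.8 q [ 0.128  0.318 -0.455  0.821 -0.038  2.108]
wrist 0.58 6450 t(s) [-0.0234 -0.0001] z(s) [-0.2445  0.034 ] tilt -13.74 resid 0.0007 s 1/50/99 [-0.0559  0.015   0.0709]
tcp [-17.20659522   0.3778382   41.0942626 ]
A
0, 0, -11, 0, 0, 0,
0, 0, -11, 0, 0, 0,
max/row 11.0 0.0
B
7.2, 0, 0.6, 0, -0.038, 0,
7.3, 0.1, 0.3, 0, -0.038, 0,
7.3, 0, 0, 0, -0.038, 0,
7.2, 0.1, -0.3, -0.001, -0.039, 0,
7.2, 0, -0.5, 0, -0.038, -0.001,
max/row 7.306846104852626 2.2352698415891257
C
0, 0, 8.3, 0, 0, 0,
0, 0, 8.3, 0, 0, 0,
0, 0, 8.4, 0, 0, 0,
max/row 8.4 0.0
```

View pics/w14.png

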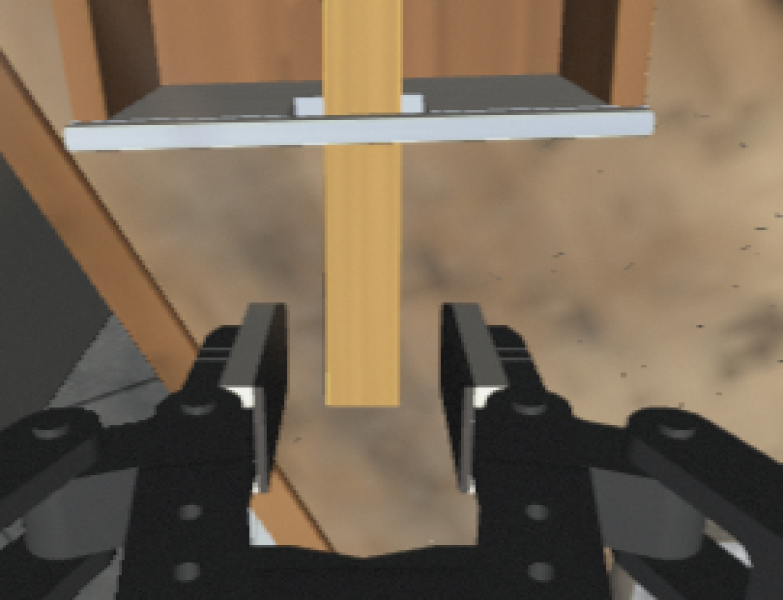

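>>> play_rows(plan=[0, 0, -11, 0, 0, 0, 0, 0, -11, 0, 0, 0, 6.6, 0, 0.5, 0, -0.038, 0, 6.7, 0.1, 0.2, 0, -0.038, 0, 6.7, 0, 0, 0, -0.038, 0, 6.6, 0.1, -0.3, 0, -0.039, 0, 6.6, 0, -0.5, 0, -0.038, 0, 0, 0, 8.3, 0, 0, 0, 0, 0, 8.3, 0, 0, 0, 0, 0, 8.4, 0, 0, 0, 0, 0, 0, 0, 0, 0])

```text
clock: 20.9
eef_pos: [0.439, 0.0688, 0.0409]
tool_rot: [0.83, 0.544, -0.099, 0.064]
ft_force: [-0.4, 0.7, -0.6]
grip_width: 0.0299
```

```bash
python3 - <<'E'
from h import *
c,P=barlook('w15')
c,P=barlook('s15','side')
cv2.imwrite('pics/s15.png',cv2.resize(c['frame'][140:220,160:270],None,fx=7,fy=7,interpolation=3))
E
```

```text
t 20.95 p [0.4395 0.0691 0.0413] chest [-21.    0.9  41.3] z [-0.095 -0.214 -0.972] y [ 0.917 -0.399 -0.002] F [0.8 0.6 0.1] T [ 0.19 -0.08 -0.01] w 30.2 q [ 0.275  0.438 -0.313  0.971 -0.181  2.269]
wrist 0.66 6278 t(s) [-0.0279 -0.    ] z(s) [-0.2444  0.0341] tilt -13.74 resid 0.0008 s 1/50/99 [-0.0561  0.0199  0.0659]
t 21.05 p [0.4402 0.0695 0.0418] chest [-20.3   0.3  41.8] z [-0.093 -0.213 -0.973] y [ 0.917 -0.398 -0.001] F [-0.9 -0.2  0.6] T [ 0.24 -0.08  0.06] w 29.9 q [ 0.275  0.438 -0.312  0.972 -0.181  2.269]
side 0.66 102 t(s) [-0.0255 -0.001 ] z(s) [-0.2393  0.0346] tilt -13.46 resid 0.001 s 1/50/99 [-0.0609 -0.0145  0.0781]
```

View pics/w15.png

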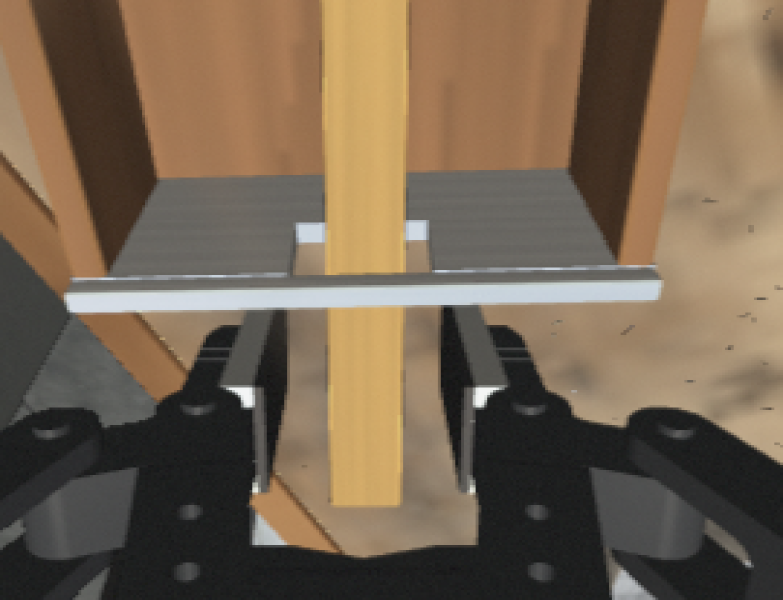

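View pics/s15.png

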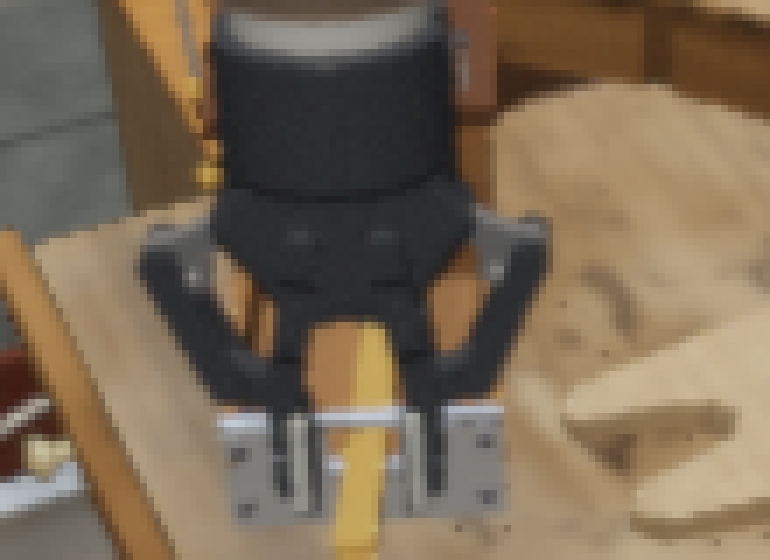

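>>> play_rows(hand=0, plan=[0, 0, 0, 0, 0, 0, 0, 0, 0, 0, 0, 0, 0, 0, 0, 0, 0, 0, 0, 0, 0, 0, 0, 0, -0.2, 0, -0.8, 0, 0, 0, -6, 0, -0.2, 0, 0, 0, -10, 0, -0.3, 0, 0, 0, -10, 0, -0.3, 0, 0, 0, 0, 0, 0, 0, 0, 0])

```text
clock: 22.22
eef_pos: [0.4293, 0.0457, 0.0494]
tool_rot: [0.831, 0.544, -0.099, 0.064]
ft_force: [0.2, 0.4, -1.7]
grip_width: 0.0121
```

```bash
python3 - <<'E'
from h import *
c,P=barlook('w16')
E
```

```text
t 22.27 p [0.4297 0.0461 0.0494] chest [-46.    1.4  49.4] z [-0.094 -0.213 -0.972] y [ 0.917 -0.399 -0.001] F [ 0.1 -0.4 -1.1] T [ 0.26 -0.11  0.  ] w 11.9 q [ 0.233  0.401 -0.349  0.965 -0.187  2.228]
wrist 0.83 8060 t(s) [-0.0264  0.0001] z(s) [-0.2544  0.0345] tilt -14.27 resid 0.0019 s 1/50/99 [-0.0819  0.0118  0.0639]
```

>>> play_rows(plan=[-12, 0, -0.4, 0, 0, 0, -12, 0, -0.4, 0, 0, 0, -12, 0, -0.4, 0, 0, 0, -12, 0, -0.4, 0, 0, 0, -12, 0, -0.4, 0, 0, 0, -12, 0, -0.4, 0, 0, 0, -12, 0, -0.4, 0, 0, 0, -8, 0, -0.3, 0, 0, 0, 0, 0, 0, 0, 0, 0])

```text
clock: 23.45
eef_pos: [0.3946, -0.0352, 0.0739]
tool_rot: [0.83, 0.545, -0.098, 0.064]
ft_force: [-0.4, 0.3, -1.4]
grip_width: 0.0121
```

```bash
python3 - <<'E'
from h import *
c,P=barlook('w17')
c,P=barlook('s17','side')
cv2.imwrite('pics/s17.png',cv2.resize(c['frame'][120:300,130:350],None,fx=3.3,fy=3.3,interpolation=3))
E
```

```text
t 23.5 p [ 0.3949 -0.0349  0.0738] chest [-134.1    3.7   73.8] z [-0.093 -0.213 -0.973] y [ 0.917 -0.398 -0.001] F [ 0.8  0.2 -1.7] T [ 0.22 -0.13 -0.01] w 12.2 q [ 0.065  0.282 -0.449  0.949 -0.208  2.057]
wrist 0.88 8272 t(s) [-0.026  -0.0001] z(s) [-0.25    0.0371] tilt -14.03 resid 0.0007 s 1/50/99 [-0.1689 -0.0786 -0.0242]
t 23.6 p [ 0.3949 -0.0346  0.0737] chest [-133.8    3.7   73.7] z [-0.093 -0.213 -0.973] y [ 0.918 -0.398 -0.001] F [ 0.4 -0.5 -0.6] T [ 0.15 -0.12  0.03] w 11.6 q [ 0.066  0.283 -0.449  0.949 -0.208  2.057]
side 0.49 163 t(s) [0.0196 0.0069] z(s) [-0.2504  0.0367] tilt -14.06 resid 0.0031 s 1/50/99 [-0.1744 -0.1355 -0.0444]
```

View pics/w17.png

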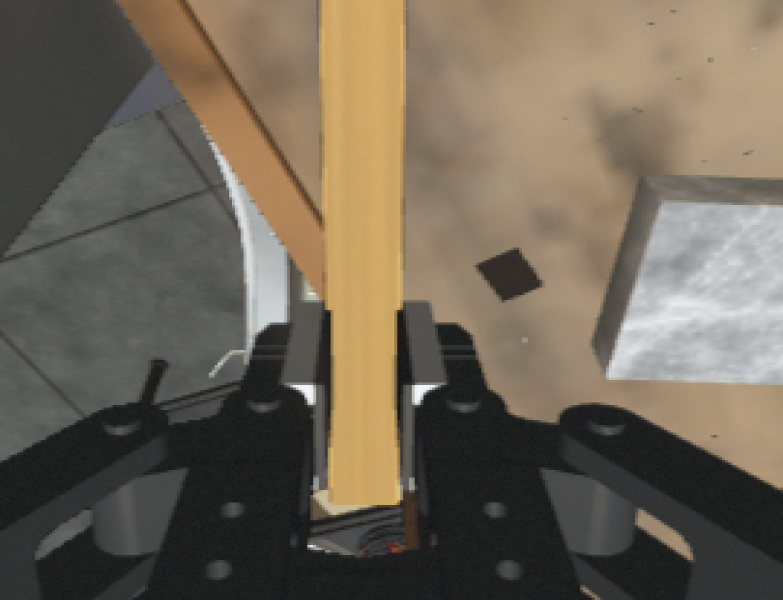

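View pics/s17.png

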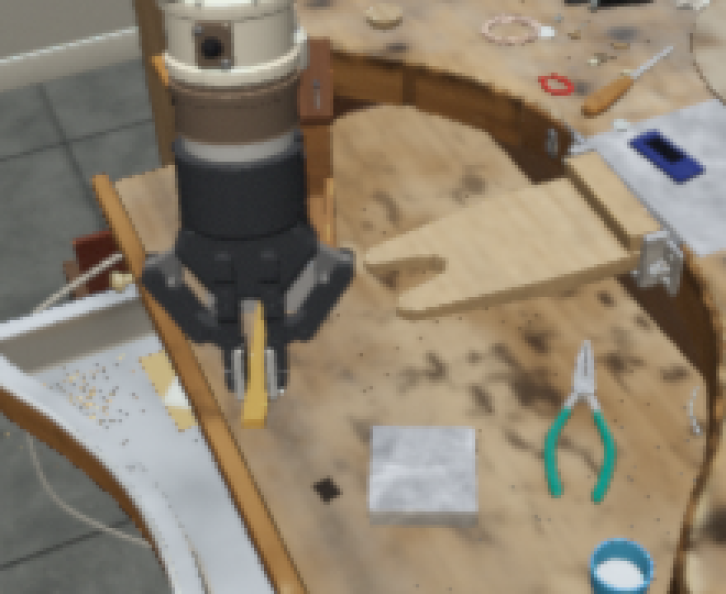

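```bash
python3 - <<'E'
from h import *
np.set_printoptions(precision=4,suppress=True)
c=bot.camera('wrist');P=cloud(c);p,r,o=cur()
m=bot.outline_of('bar_center','wrist')[0]['mask'];q=P[m];q=q[(q[:,2]>.02)]
T=r.inv().apply(q-p)*1000
print('bar in tool x pct',np.percentile(T[:,0],[0,.5,2,50,99,100]),'z fit',np.polyfit(T[:,0],T[:,2],1),'y fit',np.polyfit(T[:,0],T[:,1],1))
for n in['side','top']:
    cc=bot.camera(n);PP=cloud(cc)
    L=bot.outline_of('bar_center',n)
    for d in L[:1]:
        q=PP[d['mask']];T=r.inv().apply(q-p)*1000;k=(abs(T[:,1])<12)&(abs(T[:,2]-3)<12);T=T[k];print(n,d['p'],k.sum(),np.percentile(T[:,0],[0,1,5,50,95,99,100]),np.polyfit(T[:,0],T[:,2],1))
    x,y,z=PP[...,0],PP[...,1],PP[...,2]
    rim=(abs(y+.05)<.02)&(x>.3)&(x<.42)&(z<.05);qq=PP[rim];
    for xx in np.arange(.31,.42,.01):
        s=qq[abs(qq[:,0]-xx)<.005]; print(round(xx,2),np.median(s[:,2]).round(3) if len(s) else None,end=' ')
    print()
    # pin points lower surface: z hist around tip
    k=(x>.5)&(x<.53)&(y>-.06)&(y<.03)&(z>.03);print('pin tip',n,k.sum(),np.percentile(PP[k],[0,5,50,100],axis=0) if k.any() else '')
E
```

```text
bar in tool x pct [-38.9401 -37.119  -33.565   57.8246 114.5363 115.4901] z fit [0.0101 3.1041] y fit [-0.0028  0.3166]
side 0.71 124 [-40.7937 -40.5853 -39.3656 -14.8165  63.3776  70.3879  74.7201] [-0.0039  3.1786]
0.31 -0.132 0.32 -0.132 0.33 -0.133 0.34 -0.176 0.35 -0.184 0.36 -0.184 0.37 -0.005 0.38 -0.003 0.39 -0.001 0.4 0.0 0.41 0.0 
pin tip side 293 [[ 0.5003 -0.0526  0.0888]
 [ 0.5018 -0.0506  0.0916]
 [ 0.5163 -0.0291  0.1   ]
 [ 0.5299  0.024   0.1039]]
top 0.4 85 [-38.5672 -38.4475 -37.3766 -25.5439 -14.6631 -13.0909 -12.6406] [0.0075 2.5801]
0.31 None 0.32 None 0.33 None 0.34 None 0.35 None 0.36 None 0.37 -0.001 0.38 -0.001 0.39 0.001 0.4 0.0 0.41 -0.0 
pin tip top 96 [[ 0.5013 -0.0489  0.0963]
 [ 0.5031 -0.0474  0.0978]
 [ 0.5165 -0.0406  0.1004]
 [ 0.5289 -0.0342  0.1038]]
```

```bash
python3 - <<'E'
from h import *
p,r,o=cur();yaw=np.radians(64.2);r1=rot(.5,yaw)
a=rows(p,r,np.array([.42,-.07,.055]),r1,8)
b=rows(a[0],a[1],np.array([.4611,-.1386,.042]),r1,8)
E
```

```text
-2.2, 4.7, 2.9, 0, 0.031, 0.005,
-2.3, 4.7, 2.9, 0.001, 0.03, 0.005,
-2.3, 4.7, 2.8, 0, 0.031, 0.005,
-2.4, 4.7, 2.7, 0, 0.03, 0.005,
-2.4, 4.7, 2.6, 0.001, 0.031, 0.005,
-2.5, 4.7, 2.5, 0, 0.03, 0.005,
-2.5, 4.7, 2.5, 0.001, 0.031, 0.006,
-2.6, 4.7, 2.4, 0, 0.03, 0.005,
max/row 5.98247440445841 1.8100388772928941
-5.5, 8.4, 1.6, 0, 0, 0,
-5.5, 8.3, 1.6, 0, 0, 0,
-5.5, 8.4, 1.6, 0, 0, 0,
-5.5, 8.3, 1.6, 0, 0, 0,
-5.5, 8.4, 1.6, 0, 0, 0,
-5.5, 8.3, 1.6, 0, 0, 0,
-5.5, 8.4, 1.5, 0, 0, 0,
-5.5, 8.3, 1.6, 0, 0, 0.001,
max/row 10.167103815738285 0.057295779513082325
```

>>> play_rows(plan=[-2.2, 4.7, 2.9, 0, 0.031, 0.005, -2.3, 4.7, 2.9, 0, 0.03, 0.005, -2.3, 4.7, 2.8, 0, 0.031, 0.005, -2.4, 4.7, 2.7, 0, 0.03, 0.005, -2.4, 4.7, 2.6, 0, 0.031, 0.005, -2.5, 4.7, 2.5, 0, 0.03, 0.005, -2.5, 4.7, 2.5, 0, 0.031, 0.006, -2.6, 4.7, 2.4, 0, 0.03, 0.005, -5.5, 8.4, 1.6, 0, 0, 0, -5.5, 8.3, 1.6, 0, 0, 0, -5.5, 8.4, 1.6, 0, 0, 0, -5.5, 8.3, 1.6, 0, 0, 0, -5.5, 8.4, 1.6, 0, 0, 0, -5.5, 8.3, 1.6, 0, 0, 0, -5.5, 8.4, 1.5, 0, 0, 0, -5.5, 8.3, 1.6, 0, 0, 0, 0, 0, 0, 0, 0, 0])

```text
clock: 26.08
eef_pos: [0.4616, -0.1394, 0.0422]
tool_rot: [0.847, 0.531, 0.005, -0.001]
ft_force: [0.2, 0.3, -1.7]
grip_width: 0.0117
```

```bash
cat > chk.py <<'E'
from h import *
import sys
np.set_printoptions(precision=4,suppress=True)
tag=sys.argv[1];st();p,r,o=cur()
ims=[]
for n in['wrist','side','top']:
    c=bot.camera(n);P=cloud(c)
    f=c['frame'];ims.append(f)
    for d in bot.outline_of('bar_center',n)[:1]:
        q=P[d['mask']];q=q[(q[:,2]>.012)&(q[:,2]<.1)&(np.hypot(q[:,0]-.4786,q[:,1]+.1023)<.13)]
        if len(q)>15:
            T=r.inv().apply(q-p)*1000;f_=np.polyfit(T[:,0],q[:,2],1);g=np.polyfit(q[:,1],q[:,0],1)
            u=np.array([g[0],1]);u/=np.linalg.norm(u);s=q[:,:2]@u
            print(n,'bar',round(d['p'],2),len(q),'yaw',np.degrees(np.arctan2(u[1],u[0])).round(2),'tilt',np.degrees(np.arctan(f_[0])).round(2),'zmed',np.median(q[:,2]).round(4),'ends',q[s<np.percentile(s,2)].mean(0),q[s>np.percentile(s,98)].mean(0),'x@y-.1023',np.polyval(g,-.1023))
    for d in bot.outline_of('block_top',n)[:1]:
        k=d['mask']&(abs(P[...,2]-.018)<.004);q=P[k]
        if len(q)>30: 
            rr=cv2.minAreaRect((q[:,:2]*1000).astype(np.float32));print(n,'block',round(d['p'],2),rr,np.median(q[:,2]))
cv2.imwrite('pics/%s.png'%tag,np.hstack([cv2.resize(ims[0],(400,300)),cv2.resize(ims[1][180:330,180:380],(400,300),interpolation=3)]))
E
python3 chk.py c18
```

```text
t 26.07 p [ 0.4616 -0.1394  0.0422] chest [-206.4  -97.1   42.2] z [ 0.007  0.006 -1.   ] y [ 0.9   -0.436  0.004] F [ 0.2  0.3 -1.7] T [-0.07  0.07 -0.03] w 11.7 q [-0.298  0.391 -0.358  0.817  0.008  1.723]
wrist bar 0.66 8411 yaw 64.58 tilt -0.0 zmed 0.0388 ends [ 0.4462 -0.1717  0.039 ] [ 0.5116 -0.0364  0.0387] x@y-.1023 0.4798443855288453
wrist block 0.58 ((478.6350402832031, -101.88523864746094), (67.73388671875, 68.33709716796875), 63.806880950927734) 0.017733178498775773
side bar 0.78 201 yaw 63.58 tilt 0.0 zmed 0.039 ends [ 0.4438 -0.1748  0.0397] [ 0.4784 -0.1043  0.039 ] x@y-.1023 0.47975876343826235
side block 0.82 ((469.5716552734375, -121.60485076904297), (27.904752731323242, 62.66392517089844), 64.56172180175781) 0.017761849158801135
top bar 0.75 219 yaw 65.09 tilt 0.0 zmed 0.0389 ends [ 0.4665 -0.1171  0.0345] [ 0.5034 -0.0459  0.0386] x@y-.1023 0.4782865364545119
top block 0.65 ((478.8616943359375, -101.00128936767578), (67.13868713378906, 67.59391021728516), 63.0838508605957) 0.018092100223178864
```

View pics/c18.png

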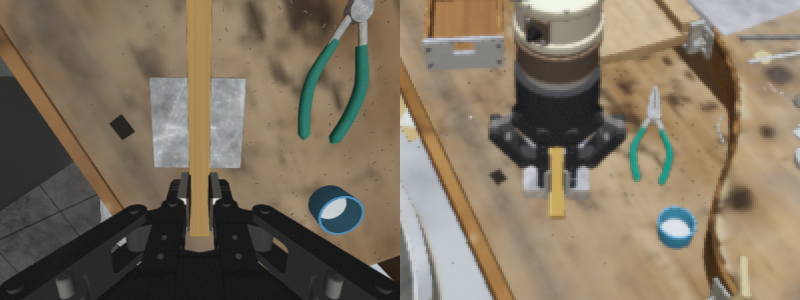

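>>> play_rows(plan=[0.4, -0.6, 3, 0, 0, 0, 0.4, -0.5, 3, 0, 0, 0, 0, 0, 3, 0, 0, 0, 0, 0, 2, 0, 0, 0, 0, 0, 1, 0, 0, 0, 0, 0, 0, 0, 0, 0])

```text
clock: 27.28
eef_pos: [0.4605, -0.1375, 0.0302]
tool_rot: [0.847, 0.532, 0.005, -0.001]
ft_force: [-0.5, -0.7, -1.7]
grip_width: 0.012
```

```bash
python3 chk.py c19
```

```text
t 27.27 p [ 0.4605 -0.1375  0.0302] chest [-205.   -95.4   30.2] z [ 0.007  0.006 -1.   ] y [ 0.9   -0.435  0.003] F [-0.5 -0.7 -1.7] T [-0.08  0.02 -0.03] w 12.0 q [-0.295  0.406 -0.374  0.786  0.008  1.726]
wrist block 0.69 ((478.5712585449219, -101.92870330810547), (67.95478057861328, 68.31316375732422), 63.71763229370117) 0.017733343002973273
side bar 0.56 177 yaw 65.32 tilt 0.0 zmed 0.0275 ends [ 0.445  -0.1736  0.0266] [ 0.4774 -0.1029  0.0274] x@y-.1023 0.47722594265336254
side block 0.53 ((474.72589111328125, -111.62098693847656), (51.49497604370117, 66.38774871826172), 62.295021057128906) 0.01771082189911749
top bar 0.59 196 yaw 65.27 tilt -0.0 zmed 0.027 ends [ 0.4715 -0.1131  0.0279] [ 0.5018 -0.0436  0.0278] x@y-.1023 0.47788296937938196
```

>>> play_rows(plan=[0, 0, 0.8, 0, 0, 0, 0, 0, 0.7, 0, 0, 0, 0, 0, 0.4, 0, 0, 0, 0, 0, 0, 0, 0, 0])

```text
clock: 28.22
eef_pos: [0.4607, -0.1375, 0.0293]
tool_rot: [0.847, 0.532, 0.005, -0.001]
ft_force: [-1.7, 1.2, 6.6]
grip_width: 0.0114
```

>>> play_rows(plan=[0, 0, 0.3, 0, 0, 0, 0, 0, 0, 0, 0, 0])

```text
clock: 28.48
eef_pos: [0.4607, -0.1375, 0.0293]
tool_rot: [0.847, 0.532, 0.005, -0.001]
ft_force: [-4.0, 0.0, 9.5]
grip_width: 0.0119
```

```bash
python3 chk.py c20; python3 - <<'E'
import cv2
from h import *
c=bot.camera('side');cv2.imwrite('pics/s20.png',cv2.resize(c['frame'][235:295,220:300],None,fx=9,fy=9,interpolation=3))
P=cloud(c)
for d in bot.outline_of('bar_center','side')[:1]:
    q=P[d['mask']];u=np.array([.434,.901]);s=(q[:,:2]-[.4786,-.1019])@u;k=(q[:,2]>.018)&(q[:,2]<.04)
    for a in np.arange(-.085,.02,.01):
        m=k&(abs(s-a)<.005);print(round(a,3),m.sum(),np.median(q[m,2]).round(4) if m.any() else '')
E
```

```text
t 28.48 p [ 0.4607 -0.1375  0.0293] chest [-205.   -95.6   29.3] z [ 0.008  0.006 -1.   ] y [ 0.9   -0.435  0.004] F [-4.   0.   9.5] T [0.15 0.69 0.02] w 11.9 q [-0.295  0.408 -0.376  0.782  0.008  1.726]
wrist bar 0.62 8305 yaw 64.62 tilt -0.0 zmed 0.026 ends [ 0.4456 -0.1701  0.026 ] [ 0.5104 -0.0344  0.0259] x@y-.1023 0.47798835217947333
wrist block 0.89 ((478.7112731933594, -101.90008544921875), (67.7684326171875, 68.23834228515625), 63.708316802978516) 0.017717997164988952
side bar 0.62 242 yaw 65.08 tilt 0.0 zmed 0.0263 ends [ 0.4456 -0.1747  0.024 ] [ 0.4802 -0.1017  0.0261] x@y-.1023 0.4775749699183598
side block 0.75 ((466.96417236328125, -127.10588836669922), (17.431642532348633, 62.3735466003418), 66.39940643310547) 0.01773887877187963
-0.085 1 0.027
-0.075 38 0.0263
-0.065 30 0.0268
-0.055 31 0.0265
-0.045 24 0.0266
-0.035 22 0.0264
-0.025 20 0.0262
-0.015 17 0.0262
-0.005 13 0.026
0.005 0 
0.015 0
```

View pics/s20.png

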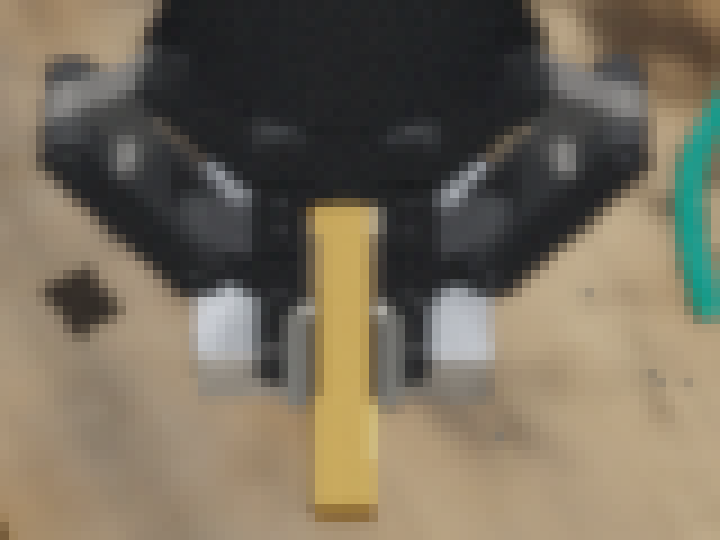

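View pics/c20.png

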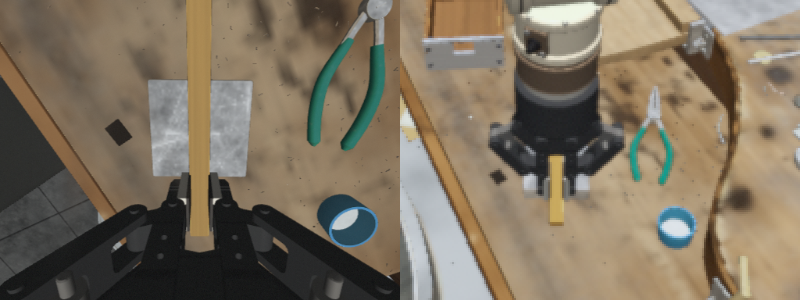

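>>> play_rows(plan=[0, 0, -2, 0, 0, 0, -4, 0, 0, 0, 0, 0, -4, 0, 0, 0, 0, 0, 0, 0, 1.2, 0, 0, 0, 0, 0, 0, 0, 0, 0])

```text
clock: 29.65
eef_pos: [0.4568, -0.1447, 0.0285]
tool_rot: [0.847, 0.531, 0.004, -0.001]
ft_force: [-0.4, -0.2, -1.1]
grip_width: 0.0119
```

>>> play_rows(plan=[0, 0, 0.6, 0, 0, 0, 0, 0, 0.5, 0, 0, 0, 0, 0, 0, 0, 0, 0])

```text
clock: 30.02
eef_pos: [0.4571, -0.1447, 0.0279]
tool_rot: [0.847, 0.532, 0.005, -0.001]
ft_force: [-0.3, 0.3, 1.1]
grip_width: 0.0118
```

>>> play_rows(plan=[0, 0, 0.4, 0, 0, 0, 0, 0, 0, 0, 0, 0])

```text
clock: 30.28
eef_pos: [0.4571, -0.1447, 0.0278]
tool_rot: [0.847, 0.532, 0.005, -0.001]
ft_force: [-1.5, 0.4, 4.9]
grip_width: 0.012
```

```bash
sed -i 's/np.arctan(f_\[0\])/np.arctan(1000*f_[0])/' chk.py; python3 chk.py c21
```

```text
t 30.27 p [ 0.4571 -0.1447  0.0278] chest [-212.9  -94.9   27.8] z [ 0.007  0.006 -1.   ] y [ 0.901 -0.435  0.004] F [-1.5  0.4  4.9] T [0.08 0.48 0.06] w 12.0 q [-0.312  0.408 -0.38   0.778  0.008  1.709]
wrist bar 0.61 7968 yaw 64.6 tilt 0.49 zmed 0.025 ends [ 0.442  -0.1771  0.0242] [ 0.5066 -0.0417  0.0254] x@y-.1023 0.4776963495417352
wrist block 0.86 ((478.69696044921875, -101.90424346923828), (67.84159088134766, 68.35913848876953), 63.727012634277344) 0.017715252649451063
side bar 0.7 252 yaw 65.57 tilt 0.15 zmed 0.0251 ends [ 0.4406 -0.1804  0.0234] [ 0.4745 -0.1097  0.024 ] x@y-.1023 0.47658684050248257
top bar 0.67 184 yaw 64.46 tilt 0.54 zmed 0.0253 ends [ 0.4654 -0.1224  0.0241] [ 0.5022 -0.046   0.0252] x@y-.1023 0.4774598265469211
top block 0.95 ((478.9992980957031, -101.0873794555664), (67.35161590576172, 67.7002944946289), 63.67292022705078) 0.017961455211449096
```

>>> play_rows(hand=30, plan=[0, 0, 0, 0, 0, 0, 0, 0, 0, 0, 0, 0, 0, 0, 0, 0, 0, 0, 0, 0, -4.2, 0, 0, 0, 8, 0, 0, 0, 0, 0, 8, 0, 0, 0, 0, 0, 8, 0, 0, 0, 0, 0, 0, 0, 0, 0, 0, 0])

```text
clock: 31.72
eef_pos: [0.4678, -0.1224, 0.0317]
tool_rot: [0.847, 0.532, 0.005, -0.001]
ft_force: [-0.3, 0.6, -0.2]
grip_width: 0.0257
```

```bash
python3 chk.py c22
```

```text
t 31.73 p [ 0.4678 -0.1224  0.0317] chest [-188.2  -96.6   31.7] z [ 0.007  0.006 -1.   ] y [ 0.901 -0.434  0.004] F [-0.3  0.6 -0.2] T [-0.03  0.05 -0.01] w 25.7 q [-0.261  0.409 -0.365  0.792  0.008  1.759]
wrist bar 0.75 6852 yaw 64.69 tilt -0.03 zmed 0.0247 ends [ 0.4449 -0.1712  0.0247] [ 0.5092 -0.041   0.0246] x@y-.1023 0.47783046088866016
wrist block 0.68 ((478.6983642578125, -101.97738647460938), (68.13482666015625, 68.06300354003906), 63.666629791259766) 0.01772265732595657
side bar 0.63 317 yaw 65.08 tilt 0.56 zmed 0.025 ends [ 0.4431 -0.1817  0.0217] [ 0.488  -0.0818  0.0251] x@y-.1023 0.4775311583511935
side block 0.67 ((476.7555847167969, -106.69332122802734), (62.44205093383789, 67.6544418334961), 63.435218811035156) 0.017930385270075733
top bar 0.48 177 yaw 66.29 tilt 1.73 zmed 0.025 ends [ 0.4759 -0.1001  0.0253] [ 0.4987 -0.0403  0.041 ] x@y-.1023 0.4785567198050093
top block 0.98 ((482.07745361328125, -93.3160171508789), (50.472434997558594, 66.45338439941406), 63.47669219970703) 0.018059152810017576
```

View pics/c22.png

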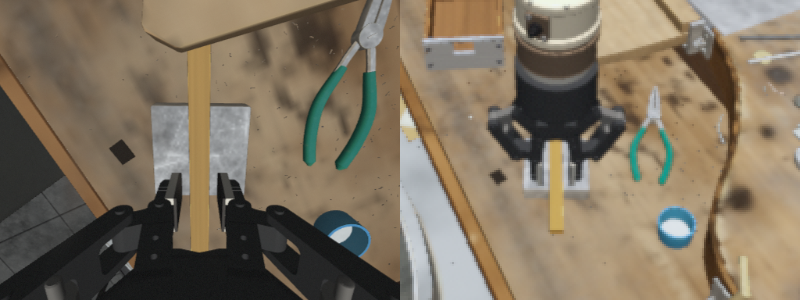

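```bash
python3 - <<'E'
from h import *
u=np.array([np.cos(np.radians(64.3)),np.sin(np.radians(64.3))]);v=np.array([-u[1],u[0]]);C=np.array([.4787,-.1019])
for n in['side','wrist']:
    c=bot.camera(n);P=cloud(c)
    for q in['bar_center','bar_nose']:
      for d in bot.outline_of(q,n)[:1]:
        X=P[d['mask']];k=(X[:,2]>.0225)&(X[:,2]<.03);s=(X[k,:2]-C)@u;t=(X[k,:2]-C)@v
        s=s*1000;t=t*1000;k=abs(t)<10
        print(n,q,'s min',np.sort(s[k])[:12:2].round(1),'t at mid',np.median(t[k&(abs(s)<30)]).round(2),'t range',np.percentile(t[k&(abs(s)<30)],[3,97]).round(1))
    x=(P[...,:2]-C)@u;y=(P[...,:2]-C)@v;b=(abs(P[...,2]-.018)<.003)&(abs(x)<.045)&(abs(y)<.045)
    print(n,'block s',np.percentile(x[b],[.5,99.5])*1000,'t',np.percentile(y[b],[.5,99.5])*1000)
E
```

```text
side bar_nose s min [-88.  -87.4 -86.7 -86.1 -85.3 -84.4] t at mid -0.28 t range [-6.4  5.9]
side block s [-35.50008179  32.72003341] t [-33.90640694  33.38135798]
wrist bar_center s min [-81.6 -81.3 -80.9 -80.7 -80.3 -80.2] t at mid 0.74 t range [-5.9  7.2]
wrist bar_nose s min [-81.6 -81.3 -80.9 -80.7 -80.3 -80.2] t at mid 0.75 t range [-5.9  7.3]
wrist block s [-31.84823852  33.81335875] t [-33.5125139   33.54920696]
```

>>> play_rows(hand=0, plan=[0, 0, 0, 0, 0, 0, 0, 0, 0, 0, 0, 0, 0, 0, 0, 0, 0, 0, 0, 0, 0, 0, 0, 0, 0, 0, -1.5, 0, 0, 0, 2.4, 0.2, 0, 0, 0, 0, 2.4, 0.2, 0, 0, 0, 0, 2.4, 0, 0, 0, 0, 0, 0, 0, 0.9, 0, 0, 0, 0, 0, 0, 0, 0, 0])

```text
clock: 33.72
eef_pos: [0.4709, -0.1167, 0.0323]
tool_rot: [0.847, 0.532, 0.005, -0.001]
ft_force: [-0.3, 0.2, -1.2]
grip_width: 0.0112
```

>>> play_rows(plan=[0, 0, 0.4, 0, 0, 0, 0, 0, 0, 0, 0, 0])

```text
clock: 33.98
eef_pos: [0.4709, -0.1168, 0.032]
tool_rot: [0.847, 0.532, 0.005, -0.001]
ft_force: [0.7, -0.4, -0.8]
grip_width: 0.0114
```

```bash
python3 chk.py c23
```

```text
t 33.98 p [ 0.4709 -0.1168  0.032 ] chest [-181.9  -97.4   32. ] z [ 0.007  0.006 -1.   ] y [ 0.9   -0.435  0.003] F [ 0.7 -0.4 -0.8] T [0.1  0.06 0.04] w 11.4 q [-0.248  0.411 -0.361  0.794  0.008  1.773]
wrist bar 0.96 5865 yaw 64.6 tilt 0.05 zmed 0.0247 ends [ 0.4479 -0.1663  0.0247] [ 0.5075 -0.0459  0.0246] x@y-.1023 0.478316695065216
wrist block 0.76 ((478.8516845703125, -101.61790466308594), (67.8194808959961, 68.39598846435547), 63.98933410644531) 0.017724046941049704
side bar 0.6 329 yaw 64.46 tilt 2.24 zmed 0.0252 ends [ 0.4442 -0.1751  0.0222] [ 0.4934 -0.0758  0.0244] x@y-.1023 0.47868137296522134
side block 0.6 ((473.40118408203125, -113.85416412353516), (46.68766784667969, 67.4128646850586), 65.0412826538086) 0.017984252822265345
top block 0.83 ((483.09979248046875, -88.54164123535156), (37.62997817993164, 64.39691162109375), 64.47310638427734) 0.018190609016108528
```

>>> play_rows(plan=[0, 0, 0.4, 0, 0, 0, 0, 0, 0, 0, 0, 0])

```text
clock: 34.67
eef_pos: [0.4709, -0.1168, 0.0319]
tool_rot: [0.847, 0.532, 0.005, -0.001]
ft_force: [-2.3, 0.5, 4.8]
grip_width: 0.0114
```

```bash
cat > m.py <<'E'
from h import *
u=np.array([np.cos(np.radians(64.3)),np.sin(np.radians(64.3))]);v=np.array([-u[1],u[0]]);C=np.array([.4787,-.1019])
st()
for n in['side','wrist','top']:
    c=bot.camera(n);P=cloud(c)
    for d in bot.outline_of('bar_center',n)[:1]:
        X=P[d['mask']];k=(X[:,2]>.0225)&(X[:,2]<.03);s=(X[k,:2]-C)@u*1000;t=(X[k,:2]-C)@v*1000;k=abs(t)<10
        if k.sum()>20: print(n,'s min',np.sort(s[k])[:8:2].round(1),'max',np.sort(s[k])[-5:].round(1),'t mid',np.median(t[k&(abs(s)<30)]).round(2))
    x=(P[...,:2]-C)@u;y=(P[...,:2]-C)@v;b=(abs(P[...,2]-.018)<.003)&(abs(x)<.045)&(abs(y)<.045)
    print(n,'block s',np.percentile(x[b],[.5,99.5])*1000,'t',np.percentile(y[b],[.5,99.5])*1000)
E
python3 m.py
```

```text
t 34.67 p [ 0.4709 -0.1168  0.0319] chest [-181.9  -97.4   31.9] z [ 0.007  0.006 -1.   ] y [ 0.9   -0.435  0.004] F [-2.3  0.5  4.8] T [0.11 0.51 0.02] w 11.4 q [-0.248  0.411 -0.361  0.794  0.008  1.773]
side s min [-81.  -80.3 -80.2 -79.2] max [29.4 30.9 31.3 31.4 32.5] t mid -0.37
side block s [-36.02813627  18.35113174] t [-33.94807642  33.49716523]
wrist s min [-74.7 -73.6 -73.4 -73.2] max [64.6 64.6 64.6 64.9 64.9] t mid 0.37
wrist block s [-31.94811302  33.9381235 ] t [-33.52086343  33.60832099]
top block s [-6.91504782 34.70467637] t [-33.43284387  33.63015739]
```

>>> play_rows(hand=30, plan=[0, 0, 0, 0, 0, 0, 0, 0, 0, 0, 0, 0, 0, 0, 0, 0, 0, 0, 0, 0, -4, 0, 0, 0, 0, 0, -8, 0, 0, 0, 0, 0, -14, 0, 0, 0, 0, 0, -14, 0, 0, 0, -15, 0, -15, 0, 0, 0, -20, 0, -20, 0, 0, 0, -30, 0, -25, 0, 0, 0, -30, 0, -25, 0, 0, 0, -30, 0, -25, 0, 0, 0, 0, 0, 0, 0, 0, 0])

```text
clock: 36.6
eef_pos: [0.4158, -0.2332, 0.1834]
tool_rot: [0.848, 0.53, 0.006, 0.002]
ft_force: [0.9, 0.3, -1.0]
grip_width: 0.0256
```

```bash
python3 m.py; python3 - <<'E'
from h import *
t=bot.camera('top');s=bot.camera('side')
cv2.imwrite('pics/f.png',np.hstack([cv2.resize(t['frame'][120:270,90:290+0],(400,300),interpolation=3),cv2.resize(s['frame'][100:310,140:390],(400,300),interpolation=3)]))
for n,c in(('top',t),('side',s)):
    P=cloud(c)
    for q in['jar','dropper','pliers','cup']:
        for d in bot.outline_of(q,n)[:1]: print(n,q,round(d['p'],2),np.nanmedian(P[d['mask']],0).round(4))
E
```

```text
t 36.6 p [ 0.4158 -0.2332  0.1834] chest [-310.4  -89.4  183.4] z [ 0.012  0.003 -1.   ] y [ 0.899 -0.438  0.009] F [ 0.9  0.3 -1. ] T [0.   0.05 0.06] w 25.6 q [-0.516  0.224 -0.175  1.164  0.009  1.508]
side s min [-80.5 -80.1 -79.7 -79.4] max [26.6 27.1 27.7 28.3 30. ] t mid -0.36
side block s [-35.38536773  32.72939976] t [-20.21356992  32.93516256]
wrist s min [-79.3 -79.3 -79.3 -79.3] max [17.2 17.3 17.3 17.4 17.8] t mid 0.79
wrist block s [-33.89505624  19.4314076 ] t [-33.16029711  34.04324655]
top s min [-77.5 -76.2 -75.2 -74.2] max [58.6 59.6 60.6 60.6 61.6] t mid 0.5
top block s [-33.28239325  33.70036908] t [-33.44694282  33.46006016]
top jar 0.87 [0.4807 0.2482 0.1463]
top dropper 0.49 [0.5188 0.213  0.1518]
top pliers 0.7 [ 0.5977 -0.1123  0.0088]
top cup 0.54 [ 0.5528 -0.2213  0.0081]
side jar 0.61 [0.4779 0.2356 0.152 ]
side dropper 0.7 [ 0.5525 -0.2205  0.0103]
side pliers 0.67 [ 0.594  -0.1209  0.0092]
side cup 0.52 [ 0.5526 -0.2202  0.0115]
```

View pics/f.png

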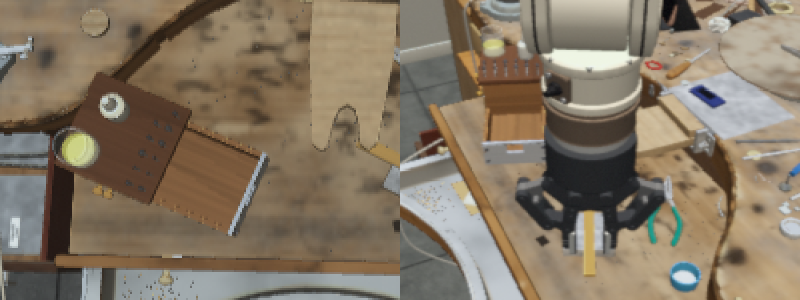

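```bash
python3 -c "
from workcell import bot
print(bot.job_done(), bot.get_obs()['clock'])"
```

```text
the job is handed in; nothing more can be done
the job is handed in; nothing more can be done
```

The brass bar is on the steel block, level and centred, with the gripper open and well clear. I handed the job in at about 36.7 s of the 48 s allowed.

- **Getting it out:** I gripped the bar in the well and tipped the nose up about 8°. I fed it through the slot in two strokes, took it from outside, re-gripped once closer to its middle, and drew it clear.
- **Setting it down:** At the first try the fingertips, not the bar, touched the block, leaving about 1 mm of air under the bar. I did not let go there. I moved it about 8 mm off-centre, set it down, re-gripped it higher and nearer its middle, and placed it again on the centre with a light touch of about 5 N.
- **Last checks:** The bar's upper face read about 25 mm high, which is flat on the block. It lies along the block's side within about 1°, and lengthwise the centre is within about 1 mm. The last checks found the jar and dropper standing, and the pliers and cup where they were, within measuring noise.
- **Checks that disagreed:**
  - Sideways, the cameras put the bar between 0.4 mm to one side and 0.8 mm to the other, which is within their 2 mm calibration.
  - The bar's tail end was not clearly seen because it lies under the bench pin, so the lengthwise centring rests on the nose end.
  - In the last side picture the network took the cup for the dropper. The top view found the dropper in its place.
  - The gripper read about 12 mm open while holding the 14 mm bar, yet the grip held throughout.

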